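Gauge a row of spacer blocks in the bench caliper

ROBOT

A 6-joint arm with a two-finger parallel gripper is mounted at the origin on a cart in front of the work surface, level with it; the furniture and walls round the work are solid. World frame = base frame: x ahead of the robot, y to its left, z up, the work surface at z = 0. Lengths are in m, angles in degrees, forces in N, time in s.
With the tool pointing down it reaches from about 0.35 to 0.875 m from the base axis. Payload 4.2 kg.
Tool frame: the origin (TCP) lies on the front face of the gripper's body, between the roots of the fingers; the fingertips stand 70 mm ahead of it and the grasp point (between the pads) lies 51 mm ahead of it; z points along the fingers, y is the line along which they close (so a half turn about z gives the same grasp; the last joint's range is limited). The gripper opens to 87 mm and grips with 3 to 60 N. Pads are 19 mm wide; open, the fingers measure 117 mm over their backs; the gripper's body (75 mm by 190 mm) begins 51 mm behind the grasp point.
Start: joints at [-55.485, 22.042, 0.453, 0, -68.411, -14.817], TCP at [0.211, -0.588, 0.292] pointing down, gripper open.
Joint ranges: [-179.83, 179.83], [-69.29, 118.12], [-61.27, 80.66], [-181.25, 117.63], [-171.15, -9.14], [-177.46, 177.46]. Speed limits (degrees/s): [159.86, 159.86, 180, 180, 180, 180].

INTERFACE

Orientations are given as a 3x3 rotation matrix whose columns are the frame's x, y, z axes.
In Python, from station import r gives the robot as it stands.
- The arm moves only by the shell command python3 -m pendant 'ROWS' [OPENING]. ROWS is JSON, a list of rows, each a list of 2 entries, a list of its own where there are three numbers: the shift along the tool's x, y, z in mm, then the turn, a rotation vector about the tool's x, y, z in rad. A call has 1 to 10 rows; each row is the pose to reach, as a shift and turn from the pose commanded when the call began, along the tool's axes at that moment; what a row does not reach only later rows make up. A row lasts 1/10 s, in which the tool goes at most 50 mm and 8.59 degrees, less where a joint would pass 70% of its speed; a pose out of reach is approached as far as the arm can. A call with a gripper value outside its range is refused whole. OPENING is the opening, from 0 (shut) to 1 (fully open), set as the call begins (- or left out, the last holds). The fingers move at their own pace and stop on an object; the grip force is fixed at half the most. Time passes only in rows, so rows that repeat a pose let the fingers close. It gives the time, the measured TCP pose, the force, the opening and the grip force at its end, in the units of the state.
- r.sense(): the state, without advancing time (a new reading comes with each control period).
- r.capture(name): name is "scene" or "top" or "wrist"; returns a dict with "frame" (420x560x3 uint8, red, green, blue), "vertical_fov" (degrees; the focal length in pixels is half the picture's height over the tangent of half this angle, whatever the lens; pixels are square), "cx", "cy" (the principal point, pixels), "rvec" (rotation vector, rad) and "tvec" (3), from world to camera coordinates, as OpenCV has them. Camera axes: x right, y down, z forward; pixel columns grow to the right and rows downward; lengths in m; the calibration is good to about 2 mm. A picture is of the moment at which its call begins. There is no depth.
- r.finish_job(): hands the job in; it is judged then, once.
The state is a dict: "time_s": time; "joints": joint angles; "joint_velocities": joint speeds; "effort": joint torques, N m; "tcp_pos": TCP position; "ee_rot": TCP orientation; "wrist_force": force on the tool from outside, world axes, zero at the start; "moment": the same for the moment, N m; "gripper_width": opening from 0.0 (shut) to 1.0 (fully open); "gripper_force": force on a finger pad.
Only numpy, scipy, OpenCV 4.12 (cv2) and the standard library are available. Lean on these libraries where they do the work, as an engineer would, in place of code of your own. Each camera call takes 0.05 s, during which the arm holds its last target. There are 200 camera calls.

TASK

Measure the spacer blocks together in the bench caliper: first wipe all the loose chips off the bed into the gutter along its near edge with the scraper block (keep the fingers off the chips) and leave the scraper standing on its mat. Then stand every spacer upright on the bed in one row between the jaws, their thickness along the measuring direction, centred on the jaws and square to them, and gently slide the jaw shut by its thumb grip, without tilting it, until the whole row is nipped between both jaws. Leave the jaw closed on the row and do not disturb the vial, the crucible and the brown bottle behind.

Things in the scene. Friction and masses are not known exactly. Their poses are not given: they have to be found in the camera images.
- caliper: bench caliper, fixed to the bench, grey bed, top 34 mm above the bench. Origin on the bench; local y is the measuring direction (to the robot's left at yaw 0; it stands turned a little), x across the bed (away from the robot), z up. Bed top spans x -55 to +65, y -120 to +120 mm. The jaws stand on the line x = 0; nothing else rises from the bed
- gutter (a point): middle of the chip gutter's floor, along the bed's near (-x) edge, 30 mm below the bed top: it spans caliper x -55 to -115 mm, y -116 to +116 mm, floor 4 mm above the bench, with a rim 14 mm above the bench on its three outer sides. Axes as the caliper's
- fixed_face (a point): centre line of the fixed jaw's measuring face, 13 mm above the bed, at caliper y = -75 mm; axes as the caliper's, the face looks to +y. The jaw is 34 mm wide (x), 45 mm tall, 16 mm thick, with a 12 mm high foot behind it
- jaw_face (a point): the sliding jaw's measuring face, 13 mm above the bed, on its centre line; axes turn with the jaw, the face looks to -y towards the fixed jaw. Jaw plate 34 mm wide (x), 45 mm tall, 14 mm thick (y)
- jaw: the sliding jaw with its thumb grip, one steel piece about 0.12 kg riding on the carriage. Origin at the foot of its measuring face on the bed; axes as the caliper's. It can rock a little about a line along x at its origin against a spring of 2.5 N m/rad (stops at 0.12 rad): pushing near the top of the plate tips it, moving it by the thumb grip low down keeps it upright
- jaw_grip (a point): point on the sliding jaw's thumb grip, to hold it: ribbed fin 12 mm thick (x), 24 mm long (y), top 32 mm above the bed; this point is in its middle, 20 mm above the bed and 36 mm behind (+y of) the measuring face. Pinch it from above across its thickness and move it along y
- carriage (a joint): opening of the caliper in m: distance between the two measuring faces, 0 shut to 0.125 fully open, opening to caliper +y. Slides with about 2.5 N friction and stays where it is left
- fixed_jaw: the fixed jaw, part of the caliper; origin at the foot of its measuring face on the bed, axes as the caliper's
- scraper: scraper block, about 0.09 kg: black base 24 mm (x) x 56 mm (y) x 15 mm tall with a wooden grip rib 18 mm thick (x), 40 mm long (y), rising to 61 mm above its underside. Origin: centre of its underside. Stands on the mat at first
- mat: black rubber mat 110 mm (x) x 120 mm (y), 3 mm thick, fixed on the bench: the scraper's place. Origin: centre of its underside
- spacer_19: bare metal spacer block, 19 mm thick (its y axis) x 40 mm (its x axis) x 18 mm tall (z), about 86 g, small dark bore in the middle of its top; the thickness alone tells the spacers apart. Origin: centre of its underside. Lies upright on the bench at first. May be absent
- spacer_22: bare metal spacer block, 22 mm thick (its y axis) x 40 mm (its x axis) x 18 mm tall (z), about 99 g, small dark bore in the middle of its top; the thickness alone tells the spacers apart. Origin: centre of its underside. Lies upright on the bench at first. May be absent
- spacer_25: bare metal spacer block, 25 mm thick (its y axis) x 40 mm (its x axis) x 18 mm tall (z), about 112 g, small dark bore in the middle of its top; the thickness alone tells the spacers apart. Origin: centre of its underside. Lies upright on the bench at first. May be absent
- spacer_28: bare metal spacer block, 28 mm thick (its y axis) x 40 mm (its x axis) x 18 mm tall (z), about 126 g, small dark bore in the middle of its top; the thickness alone tells the spacers apart. Origin: centre of its underside. Lies upright on the bench at first. May be absent
- chip_0: loose dark metal chip, 13 x 8 mm, 8 mm high, about 10 g, on the caliper bed between the jaws at first. Origin: centre of its underside. May be absent
- chip_1: loose dark metal chip, 13 x 8 mm, 8 mm high, about 10 g, on the caliper bed between the jaws at first. Origin: centre of its underside. May be absent
- chip_2: loose dark metal chip, 13 x 8 mm, 8 mm high, about 10 g, on the caliper bed between the jaws at first. Origin: centre of its underside. May be absent
- chip_3: loose dark metal chip, 13 x 8 mm, 8 mm high, about 10 g, on the caliper bed between the jaws at first. Origin: centre of its underside. May be absent
- chip_4: loose dark metal chip, 13 x 8 mm, 8 mm high, about 10 g, on the caliper bed between the jaws at first. Origin: centre of its underside. May be absent
- vial_0: glass sample vial with screw cap, 23 mm wide, 52 mm tall; bystander behind the work, leave alone. Origin: centre of its underside
- crucible: white porcelain crucible, 44 mm wide, 36 mm tall; bystander behind the work, leave alone. Origin: centre of its underside
- amber_bottle: brown glass bottle with black cap, 54 mm wide, 98 mm tall; bystander behind the work, leave alone. Origin: centre of its underside
Not all that is in view belongs to the job. Leave any turquoise look-alike of the spacer_28 alone. Leave any orange look-alike of the spacer_22 alone.

How it is judged (in metres and radians):
On the way, in this order (a step that is already met when the one before it is completed fails the run):
1. all chips lie in the gutter, off the bed (x of chip_0 in the frame of caliper between -0.118 and -0.05 m and y of chip_0 in the frame of caliper between -0.12 and 0.12 m and z of each of chip_0, chip_1, chip_2, chip_3, chip_4 in the frame of caliper below 0.028 m and x of chip_1 in the frame of caliper between -0.118 and -0.05 m and y of chip_1 in the frame of caliper between -0.12 and 0.12 m and x of chip_2 in the frame of caliper between -0.118 and -0.05 m and y of chip_2 in the frame of caliper between -0.12 and 0.12 m and x of chip_3 in the frame of caliper between -0.118 and -0.05 m and y of chip_3 in the frame of caliper between -0.12 and 0.12 m and x of chip_4 in the frame of caliper between -0.118 and -0.05 m and y of chip_4 in the frame of caliper between -0.12 and 0.12 m), for 0.2 s.
2. every spacer stands in the row on the bed between the jaws (x of spacer_19 in the frame of caliper between -0.012 and 0.012 m and z of spacer_19 in the frame of caliper between 0.031 and 0.038 m and y of each of spacer_19, spacer_22, spacer_25, spacer_28 in the frame of fixed_face above 0.005 m and y of each of spacer_19, spacer_22, spacer_25, spacer_28 in the frame of jaw_face below -0.005 m and angle between each of spacer_19, spacer_22, spacer_25, spacer_28's own z axis and vertical below 0.08 rad and angle between the y axis of each of spacer_19, spacer_22, spacer_25, spacer_28 and the y axis of caliper, either way round below 0.08 rad and x of spacer_22 in the frame of caliper between -0.012 and 0.012 m and z of spacer_22 in the frame of caliper between 0.031 and 0.038 m and x of spacer_25 in the frame of caliper between -0.012 and 0.012 m and z of spacer_25 in the frame of caliper between 0.031 and 0.038 m and x of spacer_28 in the frame of caliper between -0.012 and 0.012 m and z of spacer_28 in the frame of caliper between 0.031 and 0.038 m), for 0.2 s.
3. the sliding jaw nips the row: it and the fixed jaw each press on a spacer with more than 2 N, all spacers in the row (all of step 2 and (contact force between jaw and spacer_19 above 2 N or contact force between jaw and spacer_22 above 2 N or contact force between jaw and spacer_25 above 2 N or contact force between jaw and spacer_28 above 2 N) and (contact force between fixed_jaw and spacer_19 above 2 N or contact force between fixed_jaw and spacer_22 above 2 N or contact force between fixed_jaw and spacer_25 above 2 N or contact force between fixed_jaw and spacer_28 above 2 N)), for 0.1 s.
At the end, for the whole second after the job is handed in: All chips are in the gutter; every spacer stands on the bed within 12 mm of the jaws' centre line and within 0.08 rad of square and upright, the outer ones touch the fixed and the sliding jaw (to 3 mm); the scraper stands upright on the mat; nothing moves (all of step 1 and all of step 2 and (y of spacer_19 in the frame of fixed_face between 0.0065 and 0.0125 m or y of spacer_22 in the frame of fixed_face between 0.008 and 0.014 m or y of spacer_25 in the frame of fixed_face between 0.0095 and 0.0155 m or y of spacer_28 in the frame of fixed_face between 0.011 and 0.017 m) and (y of spacer_19 in the frame of jaw_face between -0.0125 and -0.0065 m or y of spacer_22 in the frame of jaw_face between -0.014 and -0.008 m or y of spacer_25 in the frame of jaw_face between -0.0155 and -0.0095 m or y of spacer_28 in the frame of jaw_face between -0.017 and -0.011 m) and angle between scraper's own z axis and vertical below 0.08 rad and x of scraper in the frame of mat between -0.055 and 0.055 m and y of scraper in the frame of mat between -0.06 and 0.06 m and z of scraper in the frame of mat between -0.002 and 0.008 m and linear speed of each of spacer_19, spacer_22, spacer_25, spacer_28, scraper below 0.02 m/s).
It fails at once if the sliding jaw is tilted by more than 0.05 rad (angle between jaw's own z axis and vertical above 0.05 rad).
It fails at once if a spacer is squeezed by a jaw with more than 45 N (contact force between any of jaw, fixed_jaw and spacer_19 above 45 N or contact force between any of jaw, fixed_jaw and spacer_22 above 45 N or contact force between any of jaw, fixed_jaw and spacer_25 above 45 N or contact force between any of jaw, fixed_jaw and spacer_28 above 45 N).
It fails at once if the fingers touch a chip (contact force between the fingers and chip_0 above 0.5 N or contact force between the fingers and chip_1 above 0.5 N or contact force between the fingers and chip_2 above 0.5 N or contact force between the fingers and chip_3 above 0.5 N or contact force between the fingers and chip_4 above 0.5 N).
It fails at once if a bystander is moved by more than 3 cm (distance of any of vial_0, crucible, amber_bottle from where it was at the start of the episode above 0.03 m).
Of spacer_19, spacer_22, spacer_25, spacer_28 only 3 to 4 are there at a start; the rules pass over those that are not, and their reading is None.
Of chip_0, chip_1, chip_2, chip_3, chip_4 only 3 to 5 are there at a start; the rules pass over those that are not, and their reading is None.
At some moment in a run one of spacer_19, spacer_22, spacer_25, spacer_28 may be knocked a few centimetres aside while the robot is not near it.
It also fails if it takes over 210 s, if anything falls off the work surface, if the arm or the gripper's body presses on something with over 40 N, if the wrist force passes 120 N, or if a joint passes its speed limit or range.

## Working session

There is one attempt and no reset: what is moved stays moved. The work goes in short steps, Python scripts to look and compute and a shell command to move; the robot and the scene stay as the last step left them, time stands still between calls to the robot, and variables do not carry over. Pictures are saved under pics/ and viewed, at most 14 in all, crops included, and the job is handed in when it is done.

```bash
ls; mkdir -p pics; cat > h.py <<'E'
import numpy as np, cv2
from station import r
def cap(n,fn=None):
    c=r.capture(n)
    if fn: cv2.imwrite('pics/'+fn+'.png',c['frame'][:,:,::-1])
    return c
def K(c):
    f=210/np.tan(np.radians(c['vertical_fov'])/2)
    return np.array([[f,0,c['cx']],[0,f,c['cy']],[0,0,1.]])
def px2w(c,uv,z):
    R=cv2.Rodrigues(np.array(c['rvec'],float))[0];t=np.array(c['tvec'],float)
    o=-R.T@t; d=R.T@np.linalg.inv(K(c))@np.array([uv[0],uv[1],1.])
    return o+d*(z-o[2])/d[2]
def w2px(c,p):
    return cv2.projectPoints(np.array(p,float).reshape(-1,3),np.array(c['rvec'],float),np.array(c['tvec'],float),K(c),None)[0].reshape(-1,2)
E
python3 - <<'E'
from h import *
import pickle
for n in ['top','scene']:
    c=cap(n,n+'0'); pickle.dump(c,open(n+'0.pkl','wb')); print(n,c['vertical_fov'],c['cx'],c['cy'],px2w(c,(280,210),0))
s=r.sense();print(s['time_s'],s['tcp_pos'],s['ee_rot'],s['gripper_width'])
f=cv2.imread('pics/top0.png');cv2.imwrite('pics/top0b.png',cv2.resize(f,(784,588),interpolation=cv2.INTER_CUBIC))
E
```

```text
pics
top 45.55985880407238 272.04440186912586 216.00808337093318 [0.58158654 0.03015149 0.        ]
scene 47.49569353746273 280.7352173766199 203.83819285313126 [ 0.58837009 -0.00887669  0.        ]
0.1 [ 0.21055031 -0.58804062  0.29127259] [[-9.41543587e-01 -3.36890378e-01 -7.39175481e-04]
 [-3.36891178e-01  9.41541848e-01  1.81202309e-03]
 [ 8.55115047e-05  1.95512042e-03 -9.99998085e-01]] 0.9998778030036957
```

View pics/top0b.png

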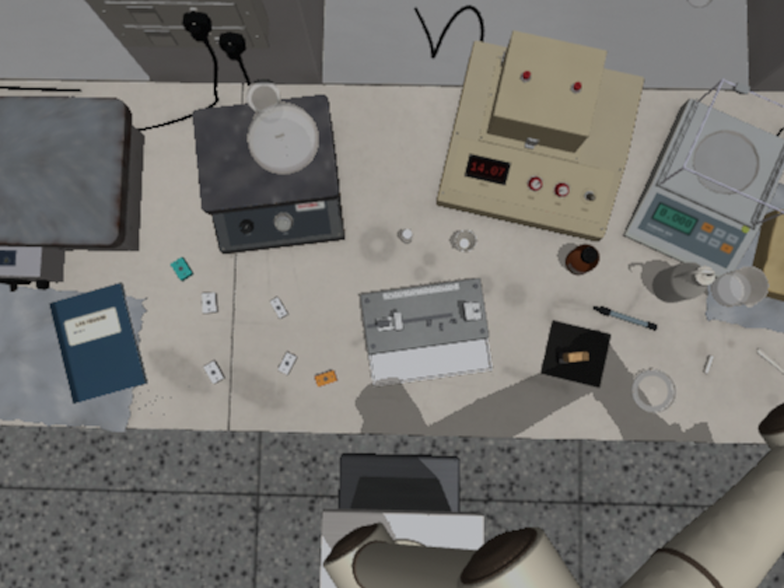

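View pics/scene0.png

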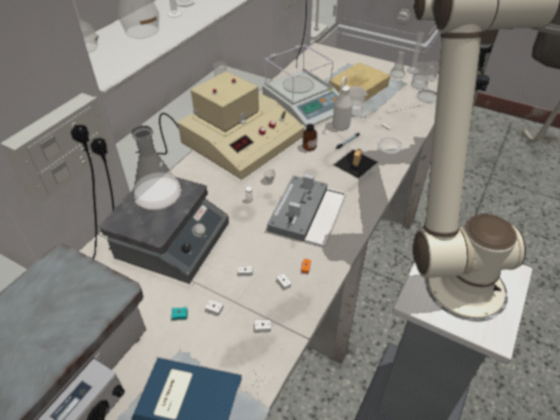

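The top view (×1.4) shows the bed at about (425,320), with the gutter on its near side. The sliding jaw is at the left (390,321), the fixed jaw at (470,311), and the chips between them. The scraper is on its mat at (573,356).

Spacer candidates are (210,302), (279,307), (287,362) and (214,372), all bare metal. The turquoise block at (181,268) and the orange one at (326,378) are decoys. I'll check both areas in close crops.

```bash
python3 - <<'E'
from h import *
f=cv2.imread('pics/top0.png')
a=cv2.resize(f[190:285,245:365],None,fx=6,fy=6,interpolation=cv2.INTER_CUBIC)
b=cv2.resize(f[180:280,115:245],None,fx=6,fy=6,interpolation=cv2.INTER_CUBIC)
cv2.imwrite('pics/a.png',a);cv2.imwrite('pics/b.png',b)
E
```

```text
(no output)
```

View pics/a.png

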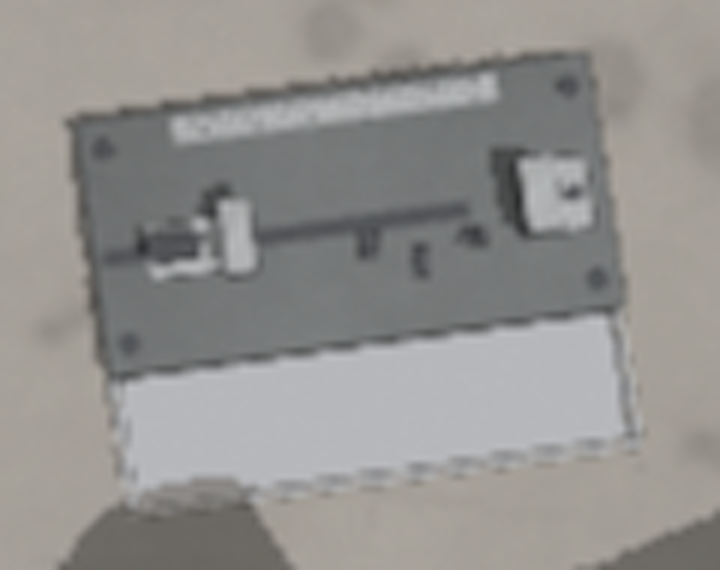

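View pics/b.png

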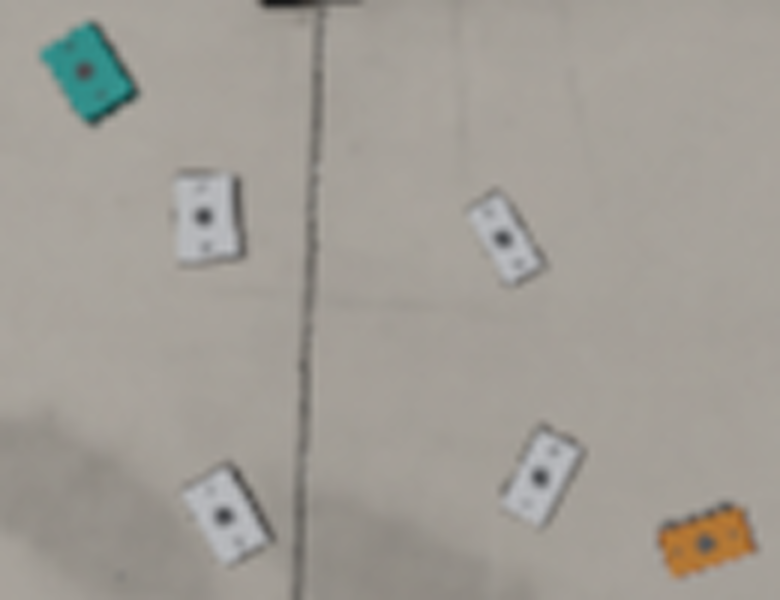

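The caliper crop shows the bed corners at (75,120), (587,55), (622,305) and (112,378). Three chips lie at (368,243), (420,262) and (473,235). The sliding jaw's face is at x≈255 and the fixed jaw's at x≈525.

The spacer crop shows bores at (204,216), (503,239), (540,477) and (224,516). All four are bare metal, and orange and turquoise are clearly separate. Next I'll compute poses.

```bash
python3 - <<'E'
from h import *
import pickle
c=pickle.load(open('top0.pkl','rb'))
A=lambda u,v:((u+.5)/6-.5+245,(v+.5)/6-.5+190)
B=lambda u,v:((u+.5)/6-.5+115,(v+.5)/6-.5+180)
P=np.array([px2w(c,A(*q),.034)[:2] for q in [(75,120),(587,55),(622,305),(112,378)]])
L=np.array([[.065,.12],[.065,-.12],[-.055,-.12],[-.055,.12]])
Lc=L-L.mean(0);Pc=P-P.mean(0)
H=Lc.T@Pc; th=np.arctan2(H[0,1]-H[1,0],H[0,0]+H[1,1])
R=np.array([[np.cos(th),-np.sin(th)],[np.sin(th),np.cos(th)]]);o=P.mean(0)-R@L.mean(0)
print('cal',o,np.degrees(th),'res',(P-(L@R.T+o))*1000)
loc=lambda p:((p[:2]-o)@R*1000).round(1)
for q in [(368,243),(420,262),(473,235)]:
  p=px2w(c,A(*q),.042);print('chip',p[:2],loc(p))
# jaw top edges z=.079: sliding face edge, fixed face edge
for q in [(247,198),(257,270),(218,200),(228,274),(517,160),(528,235)]: p=px2w(c,A(*q),.079);print('jaw',loc(p))
for q in [(204,216),(503,239),(540,477),(224,516)]:
  print('sp',px2w(c,B(*q),.018).round(4))
f=c['frame']
lower=f[180:280,115:245]; m=((lower.min(2)>178)).astype('uint8')
for ct in cv2.findContours(cv2.resize(m*255,None,fx=6,fy=6,interpolation=cv2.INTER_CUBIC)//128,0,1)[0]:
  if cv2.contourArea(ct)>1000:
    W=np.array([px2w(c,B(*q),.018)[:2] for q in ct[:,0]],np.float32)
    rr=cv2.minAreaRect(W*1000);print(rr)
G=pickle.load(open('top0.pkl','rb'))
D=lambda u,v:(u/1.4,v/1.4)
print('mat',[px2w(c,D(*q),.003)[:2].round(3) for q in [(552,323),(610,334),(600,386),(543,377)]])
a=cv2.resize(f[225:280,382:442,::-1],None,fx=10,fy=10,interpolation=cv2.INTER_CUBIC);cv2.imwrite('pics/s.png',a)
E
```

```text
cal [ 0.53216839 -0.03411662] 8.857645881914094 res [[ 0.14561339 -1.06700828]
 [-2.21813777  0.91809891]
 [ 1.60210367  2.47643427]
 [ 0.47042071 -2.3275249 ]]
chip [ 0.5234654  -0.04195801] [-9.8 -6.4]
chip [ 0.51527136 -0.06573765] [-21.6 -28.6]
chip [ 0.5280657  -0.08968203] [-12.6 -54.3]
jaw [15.2 46.2]
jaw [-17.1  46.1]
jaw [16.1 59. ]
jaw [-17.1  59.1]
jaw [ 15.9 -74.9]
jaw [-17.8 -75. ]
sp [0.5569 0.3984 0.018 ]
sp [0.5489 0.2578 0.018 ]
sp [0.4387 0.2369 0.018 ]
sp [0.4176 0.3831 0.018 ]
((417.6653747558594, 383.18719482421875), (36.53063201904297, 22.087881088256836), 31.45332145690918)
((556.021240234375, 397.1971130371094), (36.316829681396484, 24.878122329711914), 2.5182042121887207)
mat [array([ 0.529, -0.291]), array([ 0.509, -0.407]), array([ 0.406, -0.386]), array([ 0.421, -0.273])]
```

View pics/s.png

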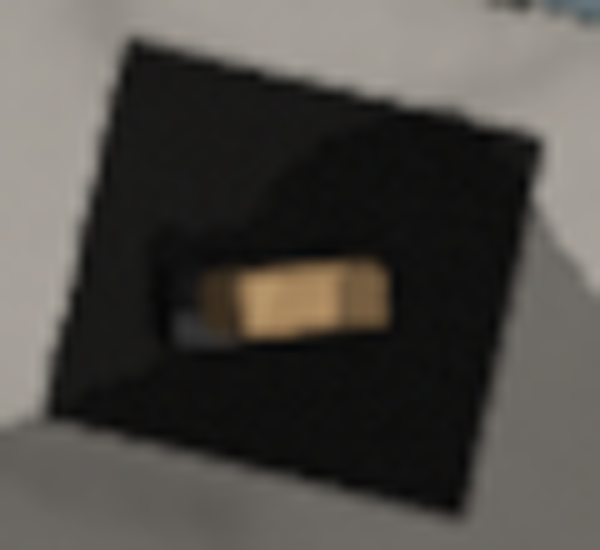

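The scraper crop shows the rib's top face at x 240–390 and y 258–335, centred at about (315,298). It is nearly parallel to world y, tilted by a few degrees. The black base's left end is at about (165–240, 240–345).

```bash
cat >> h.py <<'E'
TH=np.radians(8.86); O=np.array([.5322,-.0341])
def cal(x,y):  # caliper mm -> world m
    return O+np.array([[np.cos(TH),-np.sin(TH)],[np.sin(TH),np.cos(TH)]])@np.array([x,y])/1000
from scipy.spatial.transform import Rotation as Ro
def goto(xy,ztip,yawdeg,pr=True):
    """rows entry for fingertips at xy, ztip (m), tool y at world angle yaw (or +180, nearest)"""
    s=r.sense();R=np.array(s['ee_rot']);p=np.array(s['tcp_pos'])
    best=None
    for k in (0,180):
        a=np.radians(yawdeg+k);T=np.array([[-np.sin(a),np.cos(a),0],[np.cos(a),np.sin(a),0],[0,0,-1.]]).T
        rv=Ro.from_matrix(R.T@T).as_rotvec()
        if best is None or np.linalg.norm(rv)<np.linalg.norm(best): best=rv
    d=R.T@(np.array([xy[0],xy[1],ztip+.07])-p)*1000
    print('shift',d.round(1).tolist(),'turn',best.round(3).tolist(),'t',round(s['time_s'],1),'w',round(s['gripper_width'],3),'F',np.round(s['wrist_force'],1),'q6',round(s['joints'][5]))
E
python3 - <<'E'
from h import *
import pickle
c=pickle.load(open('top0.pkl','rb'))
S=lambda u,v:((u+.5)/10-.5+382,(v+.5)/10-.5+225)
p=px2w(c,S(315,298),.064);print(p)
a=px2w(c,S(240,303),.064);b=px2w(c,S(388,292),.064);v=(a-b)[:2];ang=np.degrees(np.arctan2(v[1],v[0]));print(np.linalg.norm(v),ang)
print('mat',[px2w(c,S(*q),.003)[:2].round(3) for q in [(130,40),(540,138),(465,517),(50,415)]])
goto(p[:2],.15,ang-90)
E
```

```text
[ 0.46291377 -0.32741576  0.064     ]
0.039486933819355745 95.44100520207125
mat [array([ 0.535, -0.292]), array([ 0.51 , -0.406]), array([ 0.404, -0.385]), array([ 0.43, -0.27])]
shift [-325.4, 160.2, 71.6] turn [0.002, 0.001, -1.322] t 0.1 w 1.0 F [ 0.7 -0.3 -0.3] q6 -15
```

```bash
python3 -m pendant '[[[-325,160,72],[0,0,-1.32]],[[-325,160,72],[0,0,-1.32]],[[-325,160,72],[0,0,-1.32]],[[-325,160,72],[0,0,-1.32]],[[-325,160,72],[0,0,-1.32]],[[-325,160,72],[0,0,-1.32]],[[-325,160,72],[0,0,-1.32]],[[-325,160,72],[0,0,-1.32]],[[-325,160,72],[0,0,-1.32]],[[-325,160,72],[0,0,-1.32]]]' 1; python3 - <<'E'
from h import *
import pickle
c=cap('wrist','w1');pickle.dump(c,open('w1.pkl','wb'))
goto((.463,-.327),.15,5.4)
print(w2px(c,[[.463,-.327,.064]]))
E
```

```text
time_s: 1.1
tcp_pos: [0.4631, -0.3273, 0.2196]
ee_rot: [[0.094, -0.996, -0.001], [-0.996, -0.094, 0.001], [-0.001, 0.001, -1.0]]
wrist_force: [-0.4, 0.3, 0.4]
gripper_width: 1.003
gripper_force: 0.0
shift [-0.8, -0.3, -0.2] turn [0.001, 0.001, -0.003] t 1.1 w 0.999 F [-0.6 -0.2  0.3] q6 24
[[281.84393452 216.46563414]]
```

View pics/w1.png

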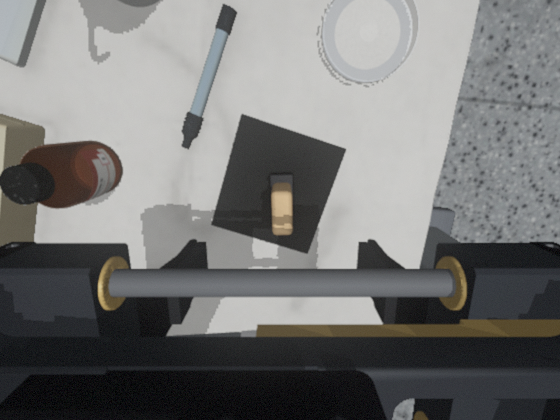

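The wrist view shows the scraper's rib at about x 272–293 and y 182–236, lined up with the tool's x. My estimate projects to (282,216), so it is well centred. I'll descend and grip.

```bash
python3 -m pendant '[[[0,0,50],[0,0,0]],[[0,0,90],[0,0,0]],[[0,0,110],[0,0,0]],[[0,0,124],[0,0,0]],[[0,0,124],[0,0,0]],[[0,0,124],[0,0,0]]]'; python3 -m pendant '[[[0,0,0],[0,0,0]],[[0,0,0],[0,0,0]],[[0,0,0],[0,0,0]],[[0,0,0],[0,0,0]],[[0,0,0],[0,0,0]],[[0,0,0],[0,0,0]],[[0,0,0],[0,0,0]],[[0,0,0],[0,0,0]]]' 0; python3 -m pendant '[[[0,0,-50],[0,0,0]],[[0,0,-100],[0,0,0]],[[0,0,-130],[0,0,0]],[[0,0,-130],[0,0,0]]]'
python3 - <<'E'
from h import *
print(cal(24,-43),cal(24,-5))
goto(cal(24,-43),.155,8.86)
E
```

```text
time_s: 1.75
tcp_pos: [0.4626, -0.3288, 0.0966]
ee_rot: [[0.091, -0.996, 0.0], [-0.996, -0.091, -0.0], [0.0, -0.0, -1.0]]
wrist_force: [-0.3, -0.4, 0.9]
gripper_width: 1.0
gripper_force: 0.0
time_s: 2.55
tcp_pos: [0.4627, -0.3282, 0.0962]
ee_rot: [[0.093, -0.996, -0.0], [-0.996, -0.093, 0.0], [-0.0, 0.0, -1.0]]
wrist_force: [-0.7, -0.2, 0.5]
gripper_width: 0.352
gripper_force: 0.0
time_s: 2.95
tcp_pos: [0.465, -0.3293, 0.2319]
ee_rot: [[0.094, -0.996, 0.01], [-0.996, -0.094, -0.005], [0.006, -0.01, -1.0]]
wrist_force: [0.1, 0.1, 1.4]
gripper_width: 0.029
gripper_force: 0.0
[ 0.56253651 -0.07289041] [ 0.55668373 -0.03534384]
shift [-246.2, -121.1, 6.6] turn [-0.01, -0.006, -0.061] t 3.0 w 0.029 F [0.1 0.1 1.4] q6 24
```

The fingers were still closing when I lifted, so they need about 1.2 s. I'll check the scraper, reopen, and retry.

```bash
python3 -m pendant '[[[0,0,0],[0,0,0]],[[0,0,0],[0,0,0]],[[0,0,0],[0,0,0]],[[0,0,0],[0,0,0]],[[0,0,0],[0,0,0]],[[0,0,0],[0,0,0]],[[0,0,0],[0,0,0]],[[0,0,0],[0,0,0]],[[0,0,0],[0,0,0]],[[0,0,0],[0,0,0]]]' 1 | grep width; python3 - <<'E'
from h import *
import pickle
c=cap('wrist','w2');pickle.dump(c,open('w2.pkl','wb'))
print(w2px(c,[[.463,-.3275,.064]]))
cv2.imwrite('pics/w2c.png',cv2.resize(c['frame'][100:270,180:380,::-1],None,fx=3,fy=3,interpolation=cv2.INTER_CUBIC))
E
```

```text
gripper_width: 0.861
[[281.6446988  214.85390786]]
```

View pics/w2c.png

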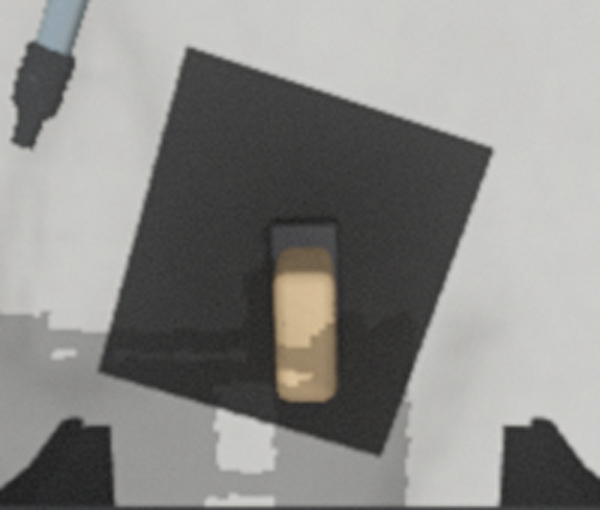

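The scraper still stands in place, rib centre at crop (305,336), which is pixel (282,212), within 2–3 mm. I'll redo the grasp with a longer close.

```bash
python3 -m pendant '[[[2,0,50],[0,0,0]],[[2,0,90],[0,0,0]],[[2,0,115],[0,0,0]],[[2,0,134],[0,0,0]],[[2,0,134],[0,0,0]],[[2,0,134],[0,0,0]]]' 1|grep -E "pos|width"; python3 -m pendant '[[[0,0,0],[0,0,0]],[[0,0,0],[0,0,0]],[[0,0,0],[0,0,0]],[[0,0,0],[0,0,0]],[[0,0,0],[0,0,0]],[[0,0,0],[0,0,0]],[[0,0,0],[0,0,0]],[[0,0,0],[0,0,0]],[[0,0,0],[0,0,0]],[[0,0,0],[0,0,0]]]' 0 >/dev/null;python3 -m pendant '[[[0,0,0],[0,0,0]],[[0,0,0],[0,0,0]],[[0,0,0],[0,0,0]]]'; python3 -m pendant '[[[0,0,-50],[0,0,0]],[[0,0,-100],[0,0,0]],[[0,0,-130],[0,0,0]],[[0,0,-130],[0,0,0]],[[0,0,-130],[0,0,0]]]'
python3 - <<'E'
from h import *
goto(cal(24,-43),.155,8.86)
E
```

```text
tcp_pos: [0.4633, -0.3304, 0.0926]
gripper_width: 0.997
time_s: 5.9
tcp_pos: [0.4629, -0.3302, 0.0922]
ee_rot: [[0.093, -0.996, 0.0], [-0.996, -0.093, 0.0], [-0.0, -0.0, -1.0]]
wrist_force: [-0.1, -0.8, 0.1]
gripper_width: 0.204
gripper_force: 30.0
time_s: 6.4
tcp_pos: [0.4626, -0.3299, 0.2224]
ee_rot: [[0.092, -0.996, 0.001], [-0.996, -0.092, 0.001], [-0.0, -0.001, -1.0]]
wrist_force: [-0.6, -0.3, -2.4]
gripper_width: 0.205
gripper_force: 30.0
shift [-246.7, -123.3, -2.4] turn [-0.001, 0.0, -0.062] t 6.4 w 0.205 F [-0.6 -0.3 -2.4] q6 25
```

```bash
python3 -m pendant '[[[-248,-123,-2],[0,0,-0.062]],[[-248,-123,-2],[0,0,-0.062]],[[-248,-123,-2],[0,0,-0.062]],[[-248,-123,-2],[0,0,-0.062]],[[-248,-123,-2],[0,0,-0.062]],[[-248,-123,-2],[0,0,-0.062]],[[-248,-123,-2],[0,0,-0.062]],[[-248,-123,-2],[0,0,-0.062]]]'|grep -E "pos"; 
python3 - <<'E'
from h import *
import pickle
c=cap('wrist','w3');pickle.dump(c,open('w3.pkl','wb'))
goto(cal(24,-41),.0542,8.86)
E
```

```text
tcp_pos: [0.5614, -0.0714, 0.2221]
shift [-1.1, -1.5, 98.3] turn [0.004, 0.0, 0.0] t 7.2 w 0.205 F [-0.   0.2  0.1] q6 0
```

View pics/w3.png

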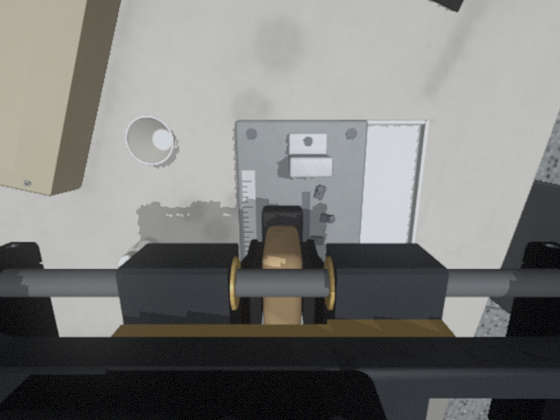

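The wrist view shows the scraper held with the bed square to the tool. The bed's right-end corners are at (236,121) and (366,121), and chips are visible at (320,191) and (328,217). I'll check the calibration and then descend behind the chips.

```bash
python3 - <<'E'
from h import *
import pickle
c=pickle.load(open('w3.pkl','rb'))
loc=lambda p:(np.array([[np.cos(TH),np.sin(TH)],[-np.sin(TH),np.cos(TH)]])@(p[:2]-O)*1000).round(1)
for q,z in [((236,121.5),.034),((366,121.5),.034),((289,156),.079),((332,156),.079),((320,191),.042),((328,217),.042)]: print(loc(px2w(c,q,z)))
E
python3 -m pendant '[[[-1,-1,30],[0,0,0]],[[-1,-1,60],[0,0,0]],[[-1,-1,85],[0,0,0]],[[-1,-1,94],[0,0,0]],[[-1,-1,97.5],[0,0,0]],[[-1,-1,97.5],[0,0,0]],[[-1,-1,97.5],[0,0,0]]]'
python3 - <<'E'
from h import *
goto(cal(-52,-41),.0542,8.86)
E
```

```text
[  63.6 -120.3]
[ -53.2 -120.5]
[ 17.1 -93.7]
[-16.4 -93.7]
[-13.  -58.5]
[-21.5 -33.4]
time_s: 7.95
tcp_pos: [0.5639, -0.071, 0.128]
ee_rot: [[0.154, -0.988, 0.002], [-0.988, -0.154, 0.0], [0.0, -0.002, -1.0]]
wrist_force: [1.0, 0.3, -0.8]
gripper_width: 0.201
gripper_force: 30.0
shift [-0.3, 77.7, 3.6] turn [-0.002, -0.0, 0.0] t 8.0 w 0.201 F [ 1.   0.3 -0.8] q6 0
```

```bash
python3 -m pendant '[[[0,0,2.5],[0,0,0]],[[0,8,2.5],[0,0,0]],[[0,18,2.5],[0,0,0]],[[0,28,2.5],[0,0,0]],[[0,38,2.5],[0,0,0]],[[0,48,2.5],[0,0,0]],[[0,58,2.5],[0,0,0]],[[0,66,2.5],[0,0,0]],[[0,74,2.5],[0,0,0]],[[0,80,2.5],[0,0,0]]]'|grep -E "pos|force"
python3 -m pendant '[[[0,0,0],[0,0,0]],[[0,4,0],[0,0,0]],[[0,4,0],[0,0,0]]]' | grep -E "pos|force"
python3 -m pendant '[[[0,0,-30],[0,0,0]],[[0,0,-70],[0,0,0]],[[-37,-40,-70],[0,0,0]],[[-37,-80,-70],[0,0,0]],[[-37,-80,-70],[0,0,0]],[[-37,-80,-70],[0,0,0]]]' | grep -E "pos|force"
python3 - <<'E'
from h import *
import pickle
c=cap('wrist','w4');pickle.dump(c,open('w4.pkl','wb'))
cap('top','t4')
goto(cal(24,-5),.0542,8.86)
f=cv2.imread('pics/t4.png')
a=cv2.resize(f[190:285,245:365],None,fx=5,fy=5,interpolation=cv2.INTER_CUBIC)
g=cv2.imread('pics/w4.png')[0:260,160:460]
g=cv2.resize(g,None,fx=1.8,fy=1.8)
w=np.zeros((600,800,3),'uint8');w[:min(475,600),:600]=a[:475];
cv2.imwrite('pics/m4.png',np.hstack([cv2.resize(a,(400,317)),cv2.resize(g[:468],(365,317))]))
E
```

```text
tcp_pos: [0.4834, -0.0832, 0.1242]
wrist_force: [0.7, -0.4, -0.8]
gripper_force: 30.0
tcp_pos: [0.48, -0.0837, 0.1242]
wrist_force: [-0.2, -0.2, -0.9]
gripper_force: 30.0
tcp_pos: [0.5537, -0.0344, 0.1934]
wrist_force: [-0.9, -0.1, -1.0]
gripper_force: 30.0
shift [0.9, -4.2, 69.4] turn [0.002, 0.0, -0.0] t 9.9 w 0.204 F [ 0.2  0.1 -0.9] q6 -4
```

View pics/m4.png

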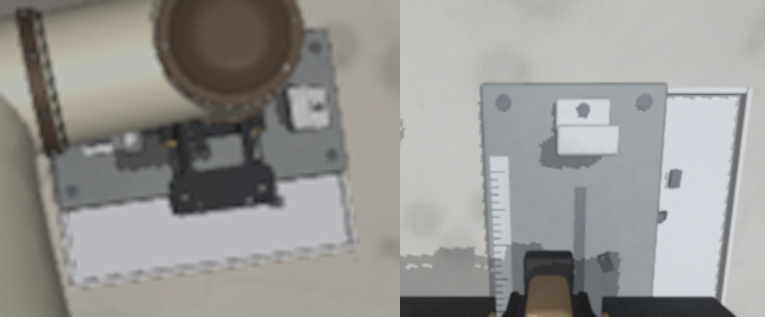

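Two chips are in the gutter, at right-panel (674,178) and (662,217). One is left on the bed at (605,261). Second sweep.

```bash
python3 -m pendant '[[[0,-5,40],[0,0,0]],[[0,-5,62],[0,0,0]],[[0,-5,69],[0,0,0]],[[0,-5,69],[0,0,0]],[[0,-5,69],[0,0,0]],[[0,5,69],[0,0,0]],[[0,15,69],[0,0,0]],[[0,25,69],[0,0,0]],[[0,35,69],[0,0,0]],[[0,45,69],[0,0,0]]]'|grep -E "pos|force"
python3 -m pendant '[[[0,8,0],[0,0,0]],[[0,16,0],[0,0,0]],[[0,24,0],[0,0,0]],[[0,30,0],[0,0,0]],[[0,35,0],[0,0,0]],[[0,35,0],[0,0,0]]]' | grep -E "pos|force"
python3 -m pendant '[[[0,0,-30],[0,0,0]],[[0,0,-70],[0,0,0]],[[0,0,-120],[0,0,0]],[[30,-30,-120],[0,0,0]],[[60,-60,-120],[0,0,0]],[[60,-60,-120],[0,0,0]]]' | grep -E "pos|force"
python3 - <<'E'
from h import *
import pickle
c=cap('wrist','w5');pickle.dump(c,open('w5.pkl','wb'))
cap('scene','s5')
goto((.463,-.332),.16,5.4)
g=cv2.imread('pics/w5.png')[0:280];f=cv2.imread('pics/s5.png')[160:260,250:360]
cv2.imwrite('pics/m5.png',np.hstack([cv2.resize(g,(490,245)),cv2.resize(f,(270,245),interpolation=cv2.INTER_CUBIC)]))
E
```

```text
tcp_pos: [0.508, -0.0419, 0.1255]
wrist_force: [0.4, 0.2, -0.9]
gripper_force: 30.0
tcp_pos: [0.4738, -0.0472, 0.1252]
wrist_force: [-0.8, -0.3, -0.8]
gripper_force: 30.0
tcp_pos: [0.5466, -0.099, 0.2453]
wrist_force: [-0.6, 0.3, -1.3]
gripper_force: 30.0
shift [219.5, 114.9, 14.4] turn [0.002, 0.0, 0.059] t 12.2 w 0.206 F [-0.7  0.3 -1.1] q6 2
```

View pics/m5.png

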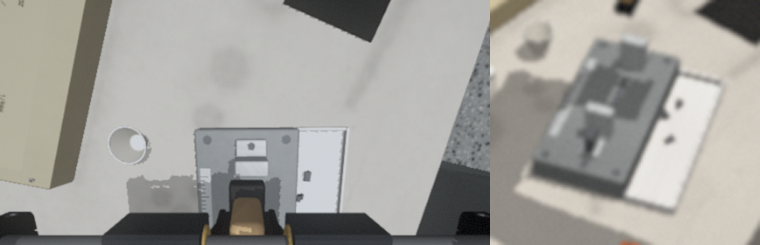

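The wrist and scene views show all three chips on the white gutter floor: right panel (680,103), (669,138) and one close to the bed wall at (664,115). Now I'll return the scraper to the mat.

```bash
python3 -m pendant '[[[219,115,14],[0,0,0.06]],[[219,115,14],[0,0,0.06]],[[219,115,14],[0,0,0.06]],[[219,115,14],[0,0,0.06]],[[219,115,14],[0,0,0.06]],[[219,115,14],[0,0,0.06]],[[219,115,14],[0,0,0.06]],[[219,115,14],[0,0,0.06]]]'|grep -E "pos|force"
python3 - <<'E'
from h import *
goto((.463,-.332),.0225,5.4)
E
```

```text
tcp_pos: [0.4632, -0.3301, 0.2312]
wrist_force: [-0.5, 0.6, -1.4]
gripper_force: 30.0
shift [1.9, 0.4, 138.7] turn [0.0, 0.0, 0.002] t 13.1 w 0.207 F [-0.5  0.6 -1.4] q6 25
```

```bash
python3 -m pendant '[[[0,0,50],[0,0,0]],[[0,0,95],[0,0,0]],[[0,0,120],[0,0,0]],[[0,0,132],[0,0,0]],[[0,0,136],[0,0,0]],[[0,0,138.5],[0,0,0]],[[0,0,138.5],[0,0,0]],[[0,0,138.5],[0,0,0]]]'|grep -E "pos|force"
python3 -m pendant '[[[0,0,0],[0,0,0]],[[0,0,0],[0,0,0]],[[0,0,0],[0,0,0]],[[0,0,0],[0,0,0]],[[0,0,0],[0,0,0]],[[0,0,0],[0,0,0]],[[0,0,0],[0,0,0]],[[0,0,0],[0,0,0]],[[0,0,0],[0,0,0]],[[0,0,0],[0,0,0]]]' 0.8 | grep -E "pos|width"
python3 -m pendant '[[[0,0,-40],[0,0,0]],[[0,0,-80],[0,0,0]],[[0,0,-120],[0,0,0]],[[0,0,-170],[0,0,0]],[[0,0,-180],[0,0,0]],[[0,0,-180],[0,0,0]]]' | grep -E "pos|force"
python3 - <<'E'
from h import *
import pickle
c=cap('top','t6');pickle.dump(c,open('t6.pkl','wb'))
f=c['frame'];lower=f[180:280,115:245]; m=((lower.min(2)>172)).astype('uint8')
B=lambda u,v:((u+.5)/6-.5+115,(v+.5)/6-.5+180)
for ct in cv2.findContours(cv2.resize(m*255,None,fx=6,fy=6,interpolation=cv2.INTER_CUBIC)//128,0,1)[0]:
  if 1000<cv2.contourArea(ct)<30000:
    W=np.array([px2w(c,B(*q),.018)[:2] for q in ct[:,0]],np.float32)
    print(cv2.minAreaRect(W*1000))
g=f[:,:,::-1]
cv2.imwrite('pics/m6.png',np.vstack([cv2.resize(g[190:280,245:445],(800,360),interpolation=cv2.INTER_CUBIC),cv2.resize(g[180:280,115:245],(312,240),interpolation=cv2.INTER_CUBIC).repeat(1,0) if 0 else np.pad(cv2.resize(g[180:280,115:245],(312,240),interpolation=cv2.INTER_CUBIC),((0,0),(0,488),(0,0)))]))
# go above spacer_22 (nearest)
goto((.4387,.2369),.16,0)
E
```

```text
tcp_pos: [0.464, -0.3315, 0.0942]
wrist_force: [0.4, -0.1, -1.0]
gripper_force: 30.0
tcp_pos: [0.4632, -0.3312, 0.0927]
gripper_width: 0.798
tcp_pos: [0.464, -0.3316, 0.2754]
wrist_force: [-0.8, 0.7, -1.3]
gripper_force: 0.0
((417.2477111816406, 383.6683654785156), (36.574737548828125, 23.4575138092041), 32.063621520996094)
((438.3706970214844, 237.1887969970703), (19.938579559326172, 37.31747817993164), 64.02001953125)
((556.6893310546875, 398.4452819824219), (36.7430419921875, 25.864242553710938), 8.2221040725708)
shift [-567.7, -29.4, 43.1] turn [-0.001, 0.0, 0.095] t 15.5 w 0.798 F [-0.2  0.1 -0.8] q6 25
```

View pics/m6.png

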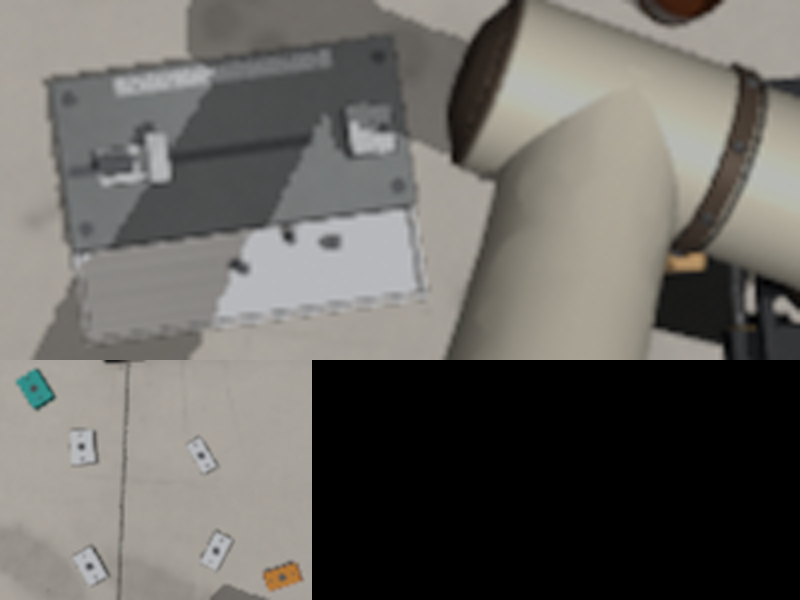

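Scraper rib is back on the mat, with black mat visible around it at (690,262). All three chips lie in the gutter at (289,235), (330,241) and (239,265), and the spacers are unmoved. Next is spacer 22 at about (0.438,0.237), long axis at about 154°.

```bash
python3 -m pendant '[[[-300,-15,40],[0,0,0]],[[-300,-15,40],[0,0,0]],[[-300,-15,40],[0,0,0]],[[-300,-15,40],[0,0,0]],[[-300,-15,40],[0,0,0]],[[-300,-15,40],[0,0,0]],[[-300,-15,40],[0,0,0]]]'|grep -E "pos"
python3 - <<'E'
from h import *
goto((.4384,.2371),.15,154)
E
```

```text
tcp_pos: [0.4479, -0.0273, 0.2301]
shift [-264.0, -17.4, 10.0] turn [0.005, -0.002, 0.555] t 16.2 w 0.799 F [ 0.5 -0.  -0.1] q6 -11
```

```bash
cat >> h.py <<'E'
def spot(xy,tag):
    """local contours around expected spacer top in wrist view"""
    c=cap('wrist',tag); u=w2px(c,[[xy[0],xy[1],.018]])[0].astype(int)
    h=60; y0,x0=max(u[1]-h,0),u[0]-h
    g=cv2.cvtColor(c['frame'],cv2.COLOR_RGB2GRAY)[y0:min(u[1]+h,240),x0:u[0]+h]
    k=3; G=cv2.resize(g,None,fx=k,fy=k,interpolation=cv2.INTER_CUBIC); cv2.imwrite('pics/'+tag+'c.png',G)
    print('px',u,'hist',np.percentile(g,[5,25,50,75,90,95,99]))
    for T in (range(int(np.median(g))+10,255,10)):
        m=cv2.morphologyEx((G>T).astype('uint8'),cv2.MORPH_CLOSE,np.ones((25,25)))
        for ct in cv2.findContours(m,0,2)[0]:
            if cv2.contourArea(ct)>600:
                W=np.array([px2w(c,((q[0]+.5)/k-.5+x0,(q[1]+.5)/k-.5+y0),.018)[:2] for q in ct[:,0]],np.float32)*1000
                (cx,cy),(w,hh),a=cv2.minAreaRect(W)
                if max(w,hh)<60: print(T,'c',round(cx,1),round(cy,1),'size',round(w,1),round(hh,1),'long',round(a if w>hh else a+90,1))
E
python3 -m pendant '[[[-264,-17,10],[0,0,0.555]],[[-264,-17,10],[0,0,0.555]],[[-264,-17,10],[0,0,0.555]],[[-264,-17,10],[0,0,0.555]],[[-264,-17,10],[0,0,0.555]],[[-264,-17,10],[0,0,0.555]],[[-264,-17,10],[0,0,0.555]],[[-264,-17,10],[0,0,0.555]]]'|grep -E "pos"
python3 - <<'E'
from h import *
spot((.4384,.2371),'k1')
goto((.4384,.2371),.004,154)
E
```

```text
tcp_pos: [0.4408, 0.233, 0.2206]
px [285 206] hist [141.   185.   190.   191.   192.   206.05 209.  ]
200 c 438.1 235.0 size 20.2 38.5 long 153.7
210 c 437.9 234.6 size 18.1 36.9 long 153.7
shift [-3.8, 4.2, 147.0] turn [0.002, -0.004, -0.007] t 17.1 w 0.801 F [-0.6  0.1  0.6] q6 -73
```

```bash
python3 -m pendant '[[[-2.3,3.5,50],[0,0,-0.007]],[[-2.3,3.5,95],[0,0,-0.007]],[[-2.3,3.5,125],[0,0,-0.007]],[[-2.3,3.5,140],[0,0,-0.007]],[[-2.3,3.5,146],[0,0,-0.007]],[[-2.3,3.5,146],[0,0,-0.007]],[[-2.3,3.5,146],[0,0,-0.007]]]'|grep -E "pos|wrist"
python3 -m pendant '[[[0,0,0],[0,0,0]],[[0,0,0],[0,0,0]],[[0,0,0],[0,0,0]],[[0,0,0],[0,0,0]],[[0,0,0],[0,0,0]],[[0,0,0],[0,0,0]],[[0,0,0],[0,0,0]],[[0,0,0],[0,0,0]],[[0,0,0],[0,0,0]]]' 0.2 | grep -E "pos|width|force"
python3 -m pendant '[[[0,0,-40],[0,0,0]],[[0,0,-80],[0,0,0]],[[0,0,-130],[0,0,0]],[[0,0,-140],[0,0,0]],[[0,0,-140],[0,0,0]]]' | grep -E "pos|force|width"
python3 - <<'E'
from h import *
goto(cal(0,-75+11+3),.14,8.86)
E
```

```text
tcp_pos: [0.44, 0.2365, 0.0775]
wrist_force: [0.3, 0.4, 0.1]
tcp_pos: [0.4395, 0.237, 0.077]
wrist_force: [-1.5, 0.1, 4.8]
gripper_width: 0.454
gripper_force: 30.0
tcp_pos: [0.44, 0.2373, 0.2185]
wrist_force: [-0.4, -0.5, -0.9]
gripper_width: 0.454
gripper_force: 30.0
shift [253.8, -236.6, 7.6] turn [-0.003, 0.004, -0.608] t 19.1 w 0.454 F [-0.4 -0.5 -0.9] q6 -73
```

```bash
python3 -m pendant '[[[254,-237,5],[0,0,-0.608]],[[254,-237,5],[0,0,-0.608]],[[254,-237,5],[0,0,-0.608]],[[254,-237,5],[0,0,-0.608]],[[254,-237,5],[0,0,-0.608]],[[254,-237,5],[0,0,-0.608]],[[254,-237,5],[0,0,-0.608]],[[254,-237,5],[0,0,-0.608]],[[254,-237,5],[0,0,-0.608]]]'|grep -E "pos|wrist"
python3 - <<'E'
from h import *
goto(cal(0,-60),.042,8.86)
E
```

```text
tcp_pos: [0.5406, -0.098, 0.2084]
wrist_force: [0.1, 0.1, -0.9]
shift [-4.4, -2.0, 96.4] turn [0.006, 0.001, -0.005] t 20.1 w 0.458 F [ 0.1  0.1 -0.9] q6 2
```

```bash
python3 -m pendant '[[[-4,-2,30],[0,0,-0.005]],[[-4,-2,50],[0,0,-0.005]],[[-4,-2,60],[0,0,-0.005]],[[-4,-2,60],[0,0,-0.005]],[[-4,-2,60],[0,0,-0.005]]]'|grep -E "pos|wrist"
python3 - <<'E'
from h import *
for i in range(4):
  goto(cal(0,-60),.042,8.86); c=r.capture('wrist')
E
```

```text
tcp_pos: [0.5429, -0.0906, 0.1517]
wrist_force: [-0.5, -0.0, -0.5]
shift [2.5, 1.9, 39.7] turn [0.0, -0.0, 0.006] t 20.6 w 0.457 F [-0.5 -0.  -0.5] q6 2
shift [2.4, 2.3, 40.3] turn [-0.001, -0.0, 0.006] t 20.6 w 0.455 F [ 0.7  0.6 -0.5] q6 2
shift [2.3, 2.4, 40.7] turn [-0.002, -0.0, 0.006] t 20.6 w 0.457 F [-0.3  0.  -0.8] q6 2
shift [2.3, 2.4, 40.8] turn [-0.002, -0.0, 0.006] t 20.7 w 0.451 F [-0.9  0.5 -1.1] q6 2
```

```bash
python3 -m pendant '[[[2.3,2.3,20],[0,0,0.004]],[[2.3,2.3,32],[0,0,0.004]],[[2.3,2.3,38],[0,0,0.004]],[[2.3,2.3,40],[0,0,0.004]],[[2.3,2.3,40.5],[0,0,0.004]],[[2.3,2.3,40.5],[0,0,0.004]],[[2.3,2.3,40.5],[0,0,0.004]]]'|grep -E "pos|wrist"
python3 - <<'E'
from h import *
goto(cal(0,-60),.042,8.86)
E
python3 -m pendant '[[[0,0,0],[0,0,0]],[[0,0,0],[0,0,0]],[[0,0,0],[0,0,0]],[[0,0,0],[0,0,0]],[[0,0,0],[0,0,0]],[[0,0,0],[0,0,0]]]' 0.8 | grep -E "pos|width|force"
python3 -m pendant '[[[0,0,-40],[0,0,0]],[[0,0,-80],[0,0,0]],[[0,0,-120],[0,0,0]],[[0,0,-120],[0,0,0]],[[0,0,-120],[0,0,0]],[[0,0,-120],[0,0,0]]]' | grep -E "pos|force|width"
python3 - <<'E'
from h import *
goto((.549,.258),.15,31)
goto((.549,.258),.15,211)
E
```

```text
tcp_pos: [0.5412, -0.0936, 0.1118]
wrist_force: [0.5, 0.5, -1.6]
shift [-0.2, -0.3, -0.2] turn [-0.001, -0.0, 0.002] t 21.4 w 0.455 F [ 0.5  0.5 -1.6] q6 2
tcp_pos: [0.5408, -0.0936, 0.1112]
wrist_force: [0.5, -0.5, -0.6]
gripper_width: 0.787
gripper_force: 0.0
tcp_pos: [0.5401, -0.0936, 0.2302]
wrist_force: [-1.2, -0.7, 0.1]
gripper_width: 0.797
gripper_force: 0.0
shift [-346.0, -63.4, 10.2] turn [0.002, 0.001, -0.385] t 22.6 w 0.797 F [-1.2 -0.7  0.1] q6 2
shift [-346.0, -63.4, 10.2] turn [0.002, 0.001, -0.385] t 22.6 w 0.797 F [-1.2 -0.7  0.1] q6 2
```

```bash
python3 -m pendant '[[[-346,-63,10],[0,0,-0.385]],[[-346,-63,10],[0,0,-0.385]],[[-346,-63,10],[0,0,-0.385]],[[-346,-63,10],[0,0,-0.385]],[[-346,-63,10],[0,0,-0.385]],[[-346,-63,10],[0,0,-0.385]],[[-346,-63,10],[0,0,-0.385]],[[-346,-63,10],[0,0,-0.385]],[[-346,-63,10],[0,0,-0.385]],[[-346,-63,10],[0,0,-0.385]]]'|grep -E "pos"
python3 - <<'E'
from h import *
r.capture('wrist');r.capture('wrist');spot((.549,.258),'k2')
goto((.549,.258),.006,31)
E
```

```text
tcp_pos: [0.5488, 0.257, 0.2199]
px [280 204] hist [150. 154. 197. 199. 200. 201. 201.]
shift [-1.5, -0.5, 145.1] turn [0.001, -0.0, -0.002] t 23.8 w 0.8 F [-0.6  0.5  0.5] q6 -9
```

View pics/k2c.png

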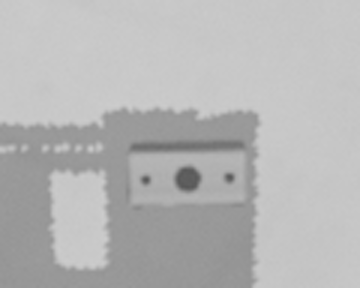

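The crop shows spacer 19 with its top face at x 131–244, y 151–205, and bore at (188,179). It is square to the tool and about 2.5 px off sideways.

```bash
python3 - <<'E'
from h import *
c=r.capture('wrist')
p=px2w(c,(220+188.5/3-.5,144+179.5/3-.5),.018);print(p)
goto(p[:2],.006,31)
E
```

```text
[0.54840007 0.25619145 0.018     ]
shift [-0.2, 1.0, 145.3] turn [0.0, -0.0, -0.002] t 23.9 w 0.8 F [-0.7 -0.4 -0.3] q6 -9
```

```bash
python3 -m pendant '[[[0,1,50],[0,0,0]],[[0,1,95],[0,0,0]],[[0,1,125],[0,0,0]],[[0,1,140],[0,0,0]],[[0,1,145],[0,0,0]],[[0,1,145],[0,0,0]],[[0,1,145],[0,0,0]]]'|grep -E "pos|wrist"
python3 -m pendant '[[[0,0,0],[0,0,0]],[[0,0,0],[0,0,0]],[[0,0,0],[0,0,0]],[[0,0,0],[0,0,0]],[[0,0,0],[0,0,0]],[[0,0,0],[0,0,0]],[[0,0,0],[0,0,0]],[[0,0,0],[0,0,0]],[[0,0,0],[0,0,0]]]' 0.2 | grep -E "pos|width|force"
python3 -m pendant '[[[0,0,-40],[0,0,0]],[[0,0,-80],[0,0,0]],[[0,0,-130],[0,0,0]],[[0,0,-140],[0,0,0]],[[0,0,-140],[0,0,0]],[[0,0,-140],[0,0,0]]]' | grep -E "pos|force|width"
python3 - <<'E'
from h import *
goto(cal(0,-37),.14,8.86)
E
```

```text
tcp_pos: [0.5493, 0.2576, 0.0776]
wrist_force: [0.7, 0.1, -0.1]
tcp_pos: [0.5485, 0.2575, 0.0764]
wrist_force: [-0.5, -0.4, 3.3]
gripper_width: 0.456
gripper_force: 30.0
tcp_pos: [0.5475, 0.2569, 0.2145]
wrist_force: [-1.1, -0.4, -1.1]
gripper_width: 0.455
gripper_force: 30.0
shift [275.9, 176.7, 4.9] turn [0.003, -0.0, 0.386] t 26.1 w 0.455 F [-1.1 -0.4 -1.1] q6 -9
```

```bash
python3 -m pendant '[[[276,177,5],[0,0,0.386]],[[276,177,5],[0,0,0.386]],[[276,177,5],[0,0,0.386]],[[276,177,5],[0,0,0.386]],[[276,177,5],[0,0,0.386]],[[276,177,5],[0,0,0.386]],[[276,177,5],[0,0,0.386]],[[276,177,5],[0,0,0.386]],[[276,177,5],[0,0,0.386]],[[276,177,5],[0,0,0.386]]]'|grep -E "pos|wrist"
python3 - <<'E'
from h import *
r.capture('wrist');c=cap('wrist','w7')
goto(cal(0,-37),.042,8.86)
print(w2px(c,[[*cal(0,-61),.052],[*cal(0,-75),.079],[*cal(0,-50),.052]]).round())
E
```

```text
tcp_pos: [0.5385, -0.0697, 0.2099]
wrist_force: [-0.2, -0.5, -1.9]
shift [1.2, 1.0, 98.6] turn [0.001, 0.0, 0.002] t 27.1 w 0.455 F [ 0.6  0.  -0.7] q6 -1
[[283. 187.]
 [283. 175.]
 [283. 200.]]
```

```bash
python3 - <<'E'
from h import *
g=cv2.imread('pics/w7.png',0)
c=r.capture('wrist')
for n in (281,284,):print(n,g[160:235,n].tolist())
m=(g[160:225,255:312]<110).astype('uint8')
n,l,s,ce=cv2.connectedComponentsWithStats(m)
IN=np.array([[np.cos(TH),np.sin(TH)],[-np.sin(TH),np.cos(TH)]])
for i in range(1,n):
  if s[i,4]>8:
    q=ce[i]+[255,160];print(s[i],q.round(1),(IN@(px2w(c,q,.052)[:2]-O)*1000).round(1))
E
```

```text
281 [205, 203, 204, 203, 202, 203, 202, 200, 199, 199, 191, 168, 161, 189, 211, 212, 212, 211, 211, 203, 172, 127, 118, 120, 120, 120, 121, 118, 118, 146, 191, 212, 211, 212, 210, 211, 207, 177, 124, 118, 118, 119, 118, 108, 90, 88, 88, 86, 88, 85, 86, 87, 88, 86, 87, 85, 86, 88, 85, 85, 84, 85, 86, 83, 83, 83, 84, 84, 83, 86, 86, 82, 82, 85, 84]
284 [205, 203, 204, 204, 203, 203, 202, 202, 202, 201, 195, 173, 160, 171, 195, 211, 211, 211, 212, 194, 147, 122, 123, 121, 121, 121, 120, 122, 117, 130, 181, 212, 213, 210, 212, 212, 207, 176, 123, 116, 117, 119, 120, 117, 107, 89, 86, 89, 90, 86, 86, 89, 86, 88, 87, 87, 86, 87, 85, 86, 87, 86, 84, 83, 85, 86, 86, 84, 83, 85, 82, 85, 86, 87, 85]
[ 22  43  17  22 252] [283.6 214.5] [ -0.5 -36.4]
[49 51  8 12 40] [307.3 217.6] [-21.3 -33.6]
```

```bash
python3 -m pendant '[[[2,1,40],[0,0,0]],[[2,1,70],[0,0,0]],[[2,1,88],[0,0,0]],[[2,1,95],[0,0,0]],[[2,1,98],[0,0,0]],[[2,1,98.5],[0,0,0]],[[2,1,98.5],[0,0,0]],[[2,1,98.5],[0,0,0]]]'|grep -E "pos|wrist"
python3 - <<'E'
from h import *
goto(cal(0,-38),.042,8.86)
E
python3 -m pendant '[[[0,0,0],[0,0,0]],[[0,0,0],[0,0,0]],[[0,0,0],[0,0,0]],[[0,0,0],[0,0,0]],[[0,0,0],[0,0,0]],[[0,0,0],[0,0,0]]]' 0.8 | grep -E "width|force"
python3 -m pendant '[[[0,0,-40],[0,0,0]],[[0,0,-80],[0,0,0]],[[0,0,-120],[0,0,0]],[[0,0,-120],[0,0,0]],[[0,0,-120],[0,0,0]],[[0,0,-120],[0,0,0]]]' | grep -E "pos|width"
python3 - <<'E'
from h import *
import pickle
goto((.4175,.3834),.15,32)
c=cap('top','t8');f=c['frame'];lower=f[180:280,115:245]; m=((lower.min(2)>172)).astype('uint8')
B=lambda u,v:((u+.5)/6-.5+115,(v+.5)/6-.5+180)
for ct in cv2.findContours(cv2.resize(m*255,None,fx=6,fy=6,interpolation=cv2.INTER_CUBIC)//128,0,1)[0]:
  if 1000<cv2.contourArea(ct)<30000:
    W=np.array([px2w(c,B(*q),.018)[:2] for q in ct[:,0]],np.float32)
    print(cv2.minAreaRect(W*1000))
E
```

```text
tcp_pos: [0.5388, -0.0723, 0.1138]
wrist_force: [0.1, -0.2, -0.5]
shift [-0.8, 0.6, 1.8] turn [-0.002, -0.0, 0.001] t 28.0 w 0.458 F [ 0.1 -0.2 -0.5] q6 -1
wrist_force: [0.7, 0.6, -0.4]
gripper_width: 0.79
gripper_force: 0.0
tcp_pos: [0.5373, -0.0724, 0.2315]
gripper_width: 0.8
shift [-468.9, 48.2, 11.9] turn [0.002, 0.001, -0.404] t 29.2 w 0.8 F [ 0.5 -0.5 -0.5] q6 -1
((419.4774169921875, 413.8050537109375), (37.50239562988281, 22.717254638671875), 31.92146110534668)
((537.278564453125, 175.85928344726562), (22.61737823486328, 46.95034408569336), 9.468252182006836)
((556.1370849609375, 398.6112976074219), (36.67120361328125, 27.700403213500977), 2.5286381244659424)
```

Spacer 25 has been knocked about 3 cm, and is now at (0.419,0.414). I'll go there.

```bash
python3 -m pendant '[[[-240,25,10],[0,0,-0.2]],[[-240,25,10],[0,0,-0.2]],[[-240,25,10],[0,0,-0.2]],[[-240,25,10],[0,0,-0.2]],[[-240,25,10],[0,0,-0.2]],[[-240,25,10],[0,0,-0.2]],[[-240,25,10],[0,0,-0.2]]]'|grep -E "pos"
python3 - <<'E'
from h import *
r.capture('wrist')
goto((.4192,.4138),.15,32)
E
```

```text
tcp_pos: [0.4757, 0.1615, 0.2214]
shift [-257.1, -34.9, 1.4] turn [0.003, -0.0, -0.203] t 30.0 w 0.801 F [ 0.1  0.2 -0.9] q6 -17
```

```bash
cat >> h.py <<'E'
def bore(xy,tag):
    c=cap('wrist',tag);u=w2px(c,[[xy[0],xy[1],.018]])[0].astype(int);print('exp',u)
    x0,y0=u[0]-40,u[1]-40;g=cv2.cvtColor(c['frame'],cv2.COLOR_RGB2GRAY)[y0:min(y0+80,238),x0:x0+80]
    n,l,s,ce=cv2.connectedComponentsWithStats((g<115).astype('uint8'))
    for i in range(1,n):
        if 15<s[i,4]<300: print(s[i],(px2w(c,ce[i]+[x0,y0],.018)[:2]*1000).round(1))
    cv2.imwrite('pics/'+tag+'c.png',cv2.resize(g,None,fx=5,fy=5,interpolation=cv2.INTER_CUBIC))
E
python3 -m pendant '[[[-257,-35,1],[0,0,-0.203]],[[-257,-35,1],[0,0,-0.203]],[[-257,-35,1],[0,0,-0.203]],[[-257,-35,1],[0,0,-0.203]],[[-257,-35,1],[0,0,-0.203]],[[-257,-35,1],[0,0,-0.203]],[[-257,-35,1],[0,0,-0.203]],[[-257,-35,1],[0,0,-0.203]]]'|grep -E "pos"
python3 - <<'E'
from h import *
r.capture('wrist');r.capture('wrist')
bore((.4192,.4138),'k3');spot((.4192,.4138),'k3s')
goto((.4192,.4138),.006,32)
E
```

```text
tcp_pos: [0.4205, 0.4122, 0.2211]
exp [281 205]
[25 24 37  3 60] [426.8 399.6]
[39 35  8  8 50] [418.6 411.2]
px [281 205] hist [132. 146. 182. 191. 193. 194. 195.]
192 c 358.1 414.1 size 19.1 9.2 long 31.9
shift [-2.0, 0.4, 145.9] turn [0.0, -0.0, -0.003] t 31.0 w 0.802 F [-0.   0.2  0.2] q6 -28
```

```bash
python3 -m pendant '[[[0,2,50],[0,0,0]],[[0,2,95],[0,0,0]],[[0,2,125],[0,0,0]],[[0,2,140],[0,0,0]],[[0,2,145],[0,0,0]],[[0,2,145],[0,0,0]],[[0,2,145],[0,0,0]]]'|grep -E "pos|wrist"
python3 -m pendant '[[[0,0,0],[0,0,0]],[[0,0,0],[0,0,0]],[[0,0,0],[0,0,0]],[[0,0,0],[0,0,0]],[[0,0,0],[0,0,0]],[[0,0,0],[0,0,0]],[[0,0,0],[0,0,0]],[[0,0,0],[0,0,0]],[[0,0,0],[0,0,0]]]' 0.2 | grep -E "pos|width|force"
python3 -m pendant '[[[0,0,-40],[0,0,0]],[[0,0,-80],[0,0,0]],[[0,0,-130],[0,0,0]],[[0,0,-140],[0,0,0]],[[0,0,-140],[0,0,0]],[[0,0,-140],[0,0,0]]]' | grep -E "pos|force|width"
python3 -m pendant '[[[210,85,5],[0,0,0.2]],[[210,85,5],[0,0,0.2]],[[210,85,5],[0,0,0.2]],[[210,85,5],[0,0,0.2]],[[210,85,5],[0,0,0.2]],[[210,85,5],[0,0,0.2]],[[210,85,5],[0,0,0.2]],[[210,85,5],[0,0,0.2]]]' | grep -E "pos|force|width"
python3 - <<'E'
from h import *
goto(cal(0,-13),.14,8.86)
E
```

```text
tcp_pos: [0.4189, 0.4133, 0.078]
wrist_force: [-0.3, -0.1, 0.1]
tcp_pos: [0.4182, 0.413, 0.077]
wrist_force: [-1.9, -1.0, 3.6]
gripper_width: 0.456
gripper_force: 29.9
tcp_pos: [0.4175, 0.4121, 0.215]
wrist_force: [0.0, -0.4, -1.9]
gripper_width: 0.456
gripper_force: 29.9
tcp_pos: [0.4571, 0.1902, 0.2106]
wrist_force: [-0.7, 1.6, -1.2]
gripper_width: 0.453
gripper_force: 29.9
shift [249.1, 11.0, 0.8] turn [0.002, -0.001, 0.204] t 34.0 w 0.453 F [-0.7  1.6 -1.2] q6 -21
```

```bash
python3 -m pendant '[[[248,11,1],[0,0,0.204]],[[248,11,1],[0,0,0.204]],[[248,11,1],[0,0,0.204]],[[248,11,1],[0,0,0.204]],[[248,11,1],[0,0,0.204]],[[248,11,1],[0,0,0.204]],[[248,11,1],[0,0,0.204]],[[248,11,1],[0,0,0.204]]]' | grep -E "pos|force|width"
python3 - <<'E'
from h import *
r.capture('wrist');c=cap('wrist','w9')
goto(cal(0,-12),.042,8.86)
g=cv2.imread('pics/w9.png',0)
m=cv2.cvtColor(c['frame'],cv2.COLOR_RGB2GRAY)[150:225,255:312]
n,l,s,ce=cv2.connectedComponentsWithStats((m<130).astype('uint8'))
IN=np.array([[np.cos(TH),np.sin(TH)],[-np.sin(TH),np.cos(TH)]])
for i in range(1,n):
  if s[i,4]>8:
    q=ce[i]+[255,150];print(s[i],(IN@(px2w(c,q,.052)[:2]-O)*1000).round(1))
for k in (274,291):
  col=g[130:230,k].astype(int);print([(130+i,(IN@(px2w(c,(k,130.5+i),.052)[:2]-O)*1000).round(1)[1],int(col[i+1]-col[i])) for i in range(99) if abs(col[i+1]-col[i])>22])
E
```

```text
tcp_pos: [0.5338, -0.0451, 0.2103]
wrist_force: [-0.3, 0.2, -0.8]
gripper_width: 0.453
gripper_force: 29.9
shift [1.2, -0.1, 98.7] turn [0.0, 0.0, 0.002] t 34.9 w 0.456 F [ 0.   0.8 -0.5] q6 -4
[ 0  0  4 18 34] [ 21.  -59.7]
[23  1  9  8 58] [ -0.2 -63.1]
[ 5 18 43  2 49] [  1.5 -51.2]
[ 0 26  3 17 25] [ 21.7 -37.8]
[22 28  9  9 62] [  0.6 -40.4]
[   0   43   57   32 1094] [  0.2 -12.2]
[(136, np.float64(-77.5), -30), (137, np.float64(-76.7), -33), (140, np.float64(-74.4), 43), (141, np.float64(-73.6), 41), (166, np.float64(-53.2), -23), (167, np.float64(-52.4), -55), (169, np.float64(-50.7), 26), (170, np.float64(-49.9), 47), (191, np.float64(-31.9), -24), (192, np.float64(-31.1), -42), (204, np.float64(-20.5), -24)]
[(136, np.float64(-77.6), -31), (137, np.float64(-76.8), -39), (140, np.float64(-74.4), 24), (141, np.float64(-73.6), 48), (167, np.float64(-52.4), -54), (169, np.float64(-50.7), 39), (170, np.float64(-49.9), 39), (191, np.float64(-32.0), -27), (192, np.float64(-31.1), -37), (204, np.float64(-20.6), -28)]
```

```bash
python3 -m pendant '[[[2,0,40],[0,0,0]],[[2,0,70],[0,0,0]],[[2,0,88],[0,0,0]],[[2,0,95],[0,0,0]],[[2,0,98],[0,0,0]],[[2,0,98.5],[0,0,0]],[[2,0,98.5],[0,0,0]],[[2,0,98.5],[0,0,0]]]'|grep -E "pos|wrist"
python3 -m pendant '[[[0,0,0],[0,0,0]],[[0,0,0],[0,0,0]],[[0,0,0],[0,0,0]],[[0,0,0],[0,0,0]],[[0,0,0],[0,0,0]],[[0,0,0],[0,0,0]]]' 0.8 | grep -E "pos|width|force"
python3 -m pendant '[[[0,0,-40],[0,0,0]],[[0,0,-80],[0,0,0]],[[0,0,-120],[0,0,0]],[[0,0,-120],[0,0,0]],[[0,0,-120],[0,0,0]],[[0,0,-120],[0,0,0]]]' | grep -E "pos|width"
python3 -m pendant '[[[-210,-20,10],[0,0,0]],[[-210,-20,10],[0,0,0]],[[-210,-20,10],[0,0,0]],[[-210,-20,10],[0,0,0]],[[-210,-20,10],[0,0,0]],[[-210,-20,10],[0,0,0]],[[-210,-20,10],[0,0,0]]]' | grep -E "pos|width"
python3 - <<'E'
from h import *
c=cap('top','t10');f=c['frame'];lower=f[180:280,115:245]; m=((lower.min(2)>172)).astype('uint8')
B=lambda u,v:((u+.5)/6-.5+115,(v+.5)/6-.5+180)
for ct in cv2.findContours(cv2.resize(m*255,None,fx=6,fy=6,interpolation=cv2.INTER_CUBIC)//128,0,1)[0]:
  if 1000<cv2.contourArea(ct)<30000:
    W=np.array([px2w(c,B(*q),.018)[:2] for q in ct[:,0]],np.float32)
    print(cv2.minAreaRect(W*1000))
goto((.5565,.3985),.15,3)
E
```

```text
tcp_pos: [0.5348, -0.0482, 0.1133]
wrist_force: [-0.1, 0.2, -1.2]
tcp_pos: [0.5342, -0.0484, 0.1123]
wrist_force: [-0.7, 0.2, -0.7]
gripper_width: 0.792
gripper_force: 0.0
tcp_pos: [0.5334, -0.0484, 0.231]
gripper_width: 0.799
tcp_pos: [0.5213, 0.1615, 0.221]
gripper_width: 0.8
((393.7406005859375, 476.5744934082031), (32.273826599121094, 19.581687927246094), 2.826984405517578)
((449.1557922363281, 392.4742126464844), (24.851585388183594, 30.315214157104492), 35.09646224975586)
((497.6199035644531, 321.92401123046875), (26.28272819519043, 89.23319244384766), 34.12569808959961)
shift [-229.4, -70.8, 1.0] turn [0.002, -0.001, 0.1] t 37.6 w 0.799 F [-0.   0.1  1.1] q6 -25
```

```bash
python3 -m pendant '[[[-229,-70,1],[0,0,0.1]],[[-229,-70,1],[0,0,0.1]],[[-229,-70,1],[0,0,0.1]],[[-229,-70,1],[0,0,0.1]],[[-229,-70,1],[0,0,0.1]],[[-229,-70,1],[0,0,0.1]],[[-229,-70,1],[0,0,0.1]],[[-229,-70,1],[0,0,0.1]]]' | grep -E "pos|width"
python3 - <<'E'
from h import *
r.capture('wrist');r.capture('wrist')
bore((.5565,.3985),'k4');spot((.5565,.3985),'k4s')
goto((.5565,.3985),.006,3)
E
```

```text
tcp_pos: [0.5562, 0.3971, 0.221]
gripper_width: 0.8
exp [281 204]
px [281 203] hist [149. 166. 196. 197. 198. 205. 214.]
206 c 556.0 394.5 size 38.5 23.1 long 9.1
shift [-0.6, -0.4, 145.8] turn [-0.0, 0.0, 0.0] t 38.6 w 0.797 F [ 0.7  0.4 -0.9] q6 -46
```

View pics/k4c.png

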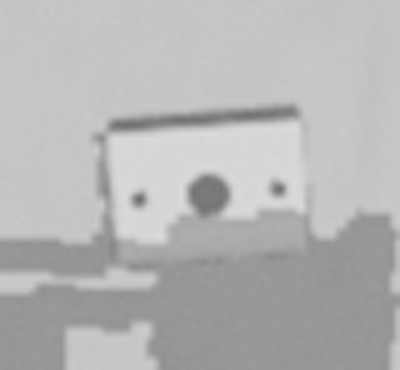

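Spacer 28's top is at x 108–305 with its bore at (209,193). It is tilted about 4.5° (small holes at (139,199) and (279,188)), so its long axis is at about 7.5°.

```bash
python3 - <<'E'
from h import *
c=r.capture('wrist')
p=px2w(c,(241+209.5/5-.5,164+193.5/5-.5),.018);print(p)
goto(p[:2],.006,7.5)
E
```

```text
[0.55580151 0.39708671 0.018     ]
shift [1.1, 0.3, 145.8] turn [-0.0, 0.0, -0.078] t 38.7 w 0.806 F [ 0.3 -0.2 -0.2] q6 -46
```

```bash
python3 -m pendant '[[[2,0,50],[0,0,-0.078]],[[2,0,95],[0,0,-0.078]],[[2,0,125],[0,0,-0.078]],[[2,0,140],[0,0,-0.078]],[[2,0,145],[0,0,-0.078]],[[2,0,145],[0,0,-0.078]],[[2,0,145],[0,0,-0.078]]]'|grep -E "pos|wrist"
python3 -m pendant '[[[0,0,0],[0,0,0]],[[0,0,0],[0,0,0]],[[0,0,0],[0,0,0]],[[0,0,0],[0,0,0]],[[0,0,0],[0,0,0]],[[0,0,0],[0,0,0]],[[0,0,0],[0,0,0]],[[0,0,0],[0,0,0]],[[0,0,0],[0,0,0]]]' 0.2 | grep -E "pos|width|force"
python3 -m pendant '[[[0,0,-40],[0,0,0]],[[0,0,-80],[0,0,0]],[[0,0,-130],[0,0,0]],[[0,0,-140],[0,0,0]],[[0,0,-140],[0,0,0]],[[0,0,-140],[0,0,0]]]' | grep -E "pos|force|width"
python3 - <<'E'
from h import *
goto(cal(0,18.5),.14,8.86)
E
```

```text
tcp_pos: [0.5569, 0.3981, 0.0784]
wrist_force: [0.7, 0.3, 0.2]
tcp_pos: [0.5559, 0.3973, 0.0765]
wrist_force: [-2.5, -0.9, 2.1]
gripper_width: 0.46
gripper_force: 30.0
tcp_pos: [0.555, 0.3966, 0.2142]
wrist_force: [-1.3, 0.3, -1.9]
gripper_width: 0.459
gripper_force: 30.0
shift [405.5, 79.4, 5.0] turn [0.003, -0.001, -0.023] t 40.9 w 0.459 F [-1.3  0.3 -1.9] q6 -42
```

```bash
python3 -m pendant '[[[405,79,5],[0,0,-0.023]],[[405,79,5],[0,0,-0.023]],[[405,79,5],[0,0,-0.023]],[[405,79,5],[0,0,-0.023]],[[405,79,5],[0,0,-0.023]],[[405,79,5],[0,0,-0.023]],[[405,79,5],[0,0,-0.023]],[[405,79,5],[0,0,-0.023]],[[405,79,5],[0,0,-0.023]],[[405,79,5],[0,0,-0.023]]]' | grep -E "pos|force|width"
cat > row.py <<'E'
from h import *
import sys
c=cap('wrist',sys.argv[1])
g=cv2.cvtColor(c['frame'],cv2.COLOR_RGB2GRAY).astype(int)
IN=np.array([[np.cos(TH),np.sin(TH)],[-np.sin(TH),np.cos(TH)]])
for k in (273,292):
  col=g[90:240,k];print([(90+i,round((IN@(px2w(c,(k,90.5+i),.052)[:2]-O)*1000)[1],1),int(col[i+1]-col[i])) for i in range(149) if abs(col[i+1]-col[i])>22])
m=g[90:225,265:300];n,l,s,ce=cv2.connectedComponentsWithStats((m<135).astype('uint8'))
for i in range(1,n):
  if 25<s[i,4]<150: print(s[i],(IN@(px2w(c,ce[i]+[265,90],.052)[:2]-O)*1000).round(1))
E
python3 - <<'E'
from h import *
r.capture('wrist');r.capture('wrist')
goto(cal(0,18.5),.042,8.86)
E
python3 row.py w11
```

```text
tcp_pos: [0.5295, -0.0168, 0.2089]
wrist_force: [-0.0, 1.2, -0.9]
gripper_width: 0.455
gripper_force: 30.0
shift [1.1, 1.0, 97.7] turn [0.003, 0.0, -0.0] t 42.0 w 0.453 F [-0.5  0.4 -1.7] q6 -7
[(91, np.float64(-81.3), -31), (92, np.float64(-80.6), -33), (100, np.float64(-74.7), 34), (101, np.float64(-73.9), 42), (129, np.float64(-52.6), -50), (130, np.float64(-51.8), -26), (132, np.float64(-50.3), 51), (133, np.float64(-49.5), 35), (155, np.float64(-31.9), -33), (156, np.float64(-31.1), -60), (158, np.float64(-29.5), 46), (159, np.float64(-28.7), 39), (188, np.float64(-4.3), -32)]
[(90, np.float64(-82.0), -26), (91, np.float64(-81.3), -31), (92, np.float64(-80.6), -40), (100, np.float64(-74.7), 33), (101, np.float64(-73.9), 49), (129, np.float64(-52.6), -49), (130, np.float64(-51.9), -27), (132, np.float64(-50.3), 49), (133, np.float64(-49.5), 26), (155, np.float64(-31.9), -32), (156, np.float64(-31.1), -49), (159, np.float64(-28.7), 47), (160, np.float64(-27.8), 27), (188, np.float64(-4.3), -25), (189, np.float64(-3.4), -26), (204, np.float64(9.7), -26)]
[14 21 10 10 72] [ -0.2 -63.4]
[ 0 40 35  3 66] [  2.3 -51.3]
[13 50  9 10 67] [  0.7 -40.7]
[ 0 67 35  3 73] [  0.3 -30.2]
[14 80  9 10 64] [  0.2 -16.1]
```

The row is straight: bores at y −63, −41 and −16, all near x = 0, with small gaps. Placing the 28.

```bash
python3 -m pendant '[[[4,1,40],[0,0,0]],[[4,1,70],[0,0,0]],[[4,1,88],[0,0,0]],[[4,1,95],[0,0,0]],[[4,1,97],[0,0,0]],[[4,1,97.5],[0,0,0]],[[4,1,97.5],[0,0,0]],[[4,1,97.5],[0,0,0]]]'|grep -E "pos|wrist"
python3 -m pendant '[[[0,0,0],[0,0,0]],[[0,0,0],[0,0,0]],[[0,0,0],[0,0,0]],[[0,0,0],[0,0,0]],[[0,0,0],[0,0,0]],[[0,0,0],[0,0,0]]]' 0.8 | grep -E "pos|width|force"
python3 -m pendant '[[[0,0,-40],[0,0,0]],[[0,0,-80],[0,0,0]],[[0,0,-120],[0,0,0]],[[0,0,-120],[0,0,0]],[[0,0,-120],[0,0,0]],[[0,0,-120],[0,0,0]]]' | grep -E "pos|width"
python3 -m pendant '[[[-66,0,0],[0,0,0]],[[-66,0,0],[0,0,0]],[[-66,0,0],[0,0,0]],[[-66,0,0],[0,0,0]],[[-66,0,0],[0,0,0]]]' 0.6| grep -E "pos|width"
python3 row.py w12
python3 - <<'E'
from h import *
goto(cal(0,46+36),.039,8.86)
E
```

```text
tcp_pos: [0.5311, -0.0185, 0.1148]
wrist_force: [0.2, 0.1, -0.9]
tcp_pos: [0.5306, -0.0187, 0.1138]
wrist_force: [-0.2, -0.3, -1.3]
gripper_width: 0.794
gripper_force: 0.0
tcp_pos: [0.5297, -0.0188, 0.2325]
gripper_width: 0.799
tcp_pos: [0.5201, 0.0459, 0.2329]
gripper_width: 0.606
[(113, np.float64(-4.8), -41), (114, np.float64(-4.0), -53), (119, np.float64(0.2), 32), (120, np.float64(1.0), 34), (151, np.float64(27.7), -37), (152, np.float64(28.6), -52), (167, np.float64(42.0), -25), (173, np.float64(47.5), 32), (174, np.float64(48.4), 39), (217, np.float64(89.4), -31), (238, np.float64(110.6), 25)]
[(113, np.float64(-4.8), -32), (114, np.float64(-4.0), -60), (119, np.float64(0.2), 53), (120, np.float64(1.0), 31), (151, np.float64(27.7), -36), (152, np.float64(28.6), -57), (167, np.float64(42.0), -28), (173, np.float64(47.5), 36), (174, np.float64(48.4), 40), (202, np.float64(74.7), -27)]
[13  5  9  9 63] [  0.3 -16.7]
[12 42  8  9 58] [ 1.3 14.3]
shift [-1.3, 0.3, 124.1] turn [0.001, -0.0, -0.001] t 44.6 w 0.601 F [ 0.3 -1.   0.1] q6 -14
```

View pics/w12.png

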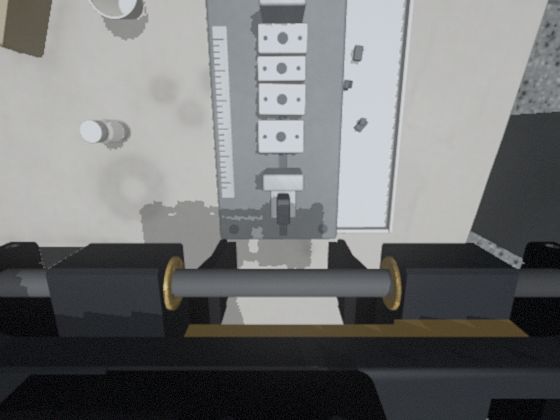

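The row shows four spacers at (282,38), (282,68), (282,99) and (282,136), square to the jaws. The jaw plate is at (283,182) and the dark fin at (284,208). The chips are in the gutter, and the sixth step is next: pinch the fin.

```bash
python3 - <<'E'
from h import *
c=r.capture('wrist')
IN=np.array([[np.cos(TH),np.sin(TH)],[-np.sin(TH),np.cos(TH)]])
for q,z in [((284,195),.066),((284,222),.066),((284,208),.066),((283,174),.079),((283,190),.079)]: print((IN@(px2w(c,q,z)[:2]-O)*1000).round(1))
goto(cal(0,82),.039,8.86)
E
```

```text
[-1.6 64.5]
[-1.6 89.5]
[-1.6 76.4]
[-0.6 43.9]
[-0.6 57.4]
shift [-1.3, 0.4, 124.3] turn [0.001, -0.0, -0.001] t 44.6 w 0.599 F [ 0.5 -0.6 -0.7] q6 -14
```

```bash
python3 -m pendant '[[[0,1,40],[0,0,0]],[[0,1,80],[0,0,0]],[[0,1,105],[0,0,0]],[[0,1,117],[0,0,0]],[[0,1,122],[0,0,0]],[[0,1,123],[0,0,0]],[[0,1,123],[0,0,0]]]'|grep -E "pos|wrist"
python3 -m pendant '[[[0,0,0],[0,0,0]],[[0,0,0],[0,0,0]],[[0,0,0],[0,0,0]],[[0,0,0],[0,0,0]],[[0,0,0],[0,0,0]],[[0,0,0],[0,0,0]],[[0,0,0],[0,0,0]],[[0,0,0],[0,0,0]],[[0,0,0],[0,0,0]],[[0,0,0],[0,0,0]]]' 0 | grep -E "pos|width|force"
python3 - <<'E'
from h import *
goto(cal(0,80.5),.040,8.86);print(r.sense()['moment'])
E
```

```text
tcp_pos: [0.5202, 0.0465, 0.1119]
wrist_force: [-0.8, 0.8, -0.4]
tcp_pos: [0.519, 0.0463, 0.1107]
wrist_force: [-2.5, 2.0, 2.4]
gripper_width: 0.136
gripper_force: 30.0
shift [1.0, -0.7, 0.7] turn [0.001, -0.0, 0.0] t 46.4 w 0.136 F [-2.5  2.   2.4] q6 -14
[0.22071989 0.81401852 0.10871587]
```

```bash
python3 -m pendant '[[[1.5,0,0],[0,0,0]],[[3,0,0],[0,0,0]],[[4.5,0,0],[0,0,0]],[[6,0,0],[0,0,0]],[[7.5,0,0],[0,0,0]],[[9,0,0],[0,0,0]],[[10.5,0,0],[0,0,0]],[[12,0,0],[0,0,0]],[[13,0,0],[0,0,0]],[[14,0,0],[0,0,0]]]'|grep -E "pos|wrist"
python3 - <<'E'
from h import *
goto(cal(0,53),.040,8.86);s=r.sense();print(s['moment'])
E
```

```text
tcp_pos: [0.5213, 0.0323, 0.1107]
wrist_force: [-4.6, 2.3, 4.2]
shift [14.3, -0.6, 0.7] turn [0.001, -0.0, 0.0] t 47.4 w 0.134 F [-4.6  2.3  4.2] q6 -12
[0.43311945 1.48650223 0.08129337]
```

```bash
python3 -m pendant '[[[1,0.3,0],[0,0,0]],[[2,0.3,0],[0,0,0]],[[3,0.3,0],[0,0,0]],[[4,0.3,0],[0,0,0]],[[5,0.3,0],[0,0,0]],[[6,0.3,0],[0,0,0]],[[7,0.3,0],[0,0,0]],[[8,0.3,0],[0,0,0]]]'|grep -E "pos|wrist"
python3 - <<'E'
from h import *
goto(cal(0,53),.040,8.86);s=r.sense();print(s['moment'])
E
```

```text
tcp_pos: [0.5224, 0.0247, 0.1107]
wrist_force: [-4.4, 3.2, 3.5]
shift [6.6, -0.6, 0.7] turn [-0.0, 0.0, 0.0] t 48.1 w 0.137 F [-4.4  3.2  3.5] q6 -12
[1.06814862 1.52608897 0.09660651]
```

```bash
python3 -m pendant '[[[1,0,0],[0,0,0]],[[2,0,0],[0,0,0]],[[3,0,0],[0,0,0]]]'|grep -E "pos|wrist"; python3 -m pendant '[[[0.5,0,0],[0,0,0]],[[1,0,0],[0,0,0]]]'|grep -E "pos|wrist"; python3 -m pendant '[[[0.5,0,0],[0,0,0]],[[0.5,0,0],[0,0,0]]]'|grep -E "pos|wrist"
```

```text
tcp_pos: [0.5229, 0.0219, 0.1107]
wrist_force: [-5.0, 3.5, 4.3]
tcp_pos: [0.523, 0.0209, 0.1107]
wrist_force: [-4.5, 4.4, 3.7]
tcp_pos: [0.5231, 0.0204, 0.1107]
wrist_force: [-4.9, 4.0, 4.3]
```

```bash
for i in 1 2 3; do python3 -m pendant '[[[0.4,0,0],[0,0,0]],[[0.4,0,0],[0,0,0]]]'|grep -E "pos|wrist"; done
```

```text
tcp_pos: [0.5232, 0.02, 0.1107]
wrist_force: [-4.5, 3.7, 3.5]
tcp_pos: [0.5232, 0.0198, 0.1108]
wrist_force: [-5.4, 5.2, 4.0]
tcp_pos: [0.5232, 0.0198, 0.1108]
wrist_force: [-6.0, 6.7, 4.3]
```

```bash
python3 -c "
from h import *
c=cap('scene','s13');goto(cal(0,53),.040,8.86)
m=cap('wrist','w13');" ; python3 row.py w14
```

```text
shift [1.6, -0.6, 0.8] turn [-0.0, 0.001, 0.0] t 49.5 w 0.135 F [-7.   6.6  3.8] q6 -11
[(109, np.float64(-27.1), -23), (122, np.float64(-21.1), 32), (123, np.float64(-20.6), 26), (141, np.float64(-12.0), -30), (143, np.float64(-11.1), 35), (164, np.float64(-0.7), -46), (165, np.float64(-0.2), -23), (178, np.float64(6.4), 39), (179, np.float64(6.9), 31), (197, np.float64(16.4), -33), (198, np.float64(16.9), -55), (213, np.float64(25.0), 31), (238, np.float64(39.0), -27)]
[(141, np.float64(-12.0), -33), (143, np.float64(-11.1), 36), (197, np.float64(16.4), -34), (198, np.float64(16.9), -55), (213, np.float64(25.0), 28)]
```

The jaw has stopped at opening ≈ 94 mm, and force is rising. I'll add a little more squeeze, hold, relax slightly and release.

```bash
for i in 1 2 3; do python3 -m pendant '[[[0.5,0,0],[0,0,0]],[[0.5,0,0],[0,0,0]],[[0.5,0,0],[0,0,0]]]'|grep -E "pos|wrist"; done
```

```text
tcp_pos: [0.5232, 0.0197, 0.1108]
wrist_force: [-6.7, 8.6, 5.2]
tcp_pos: [0.5233, 0.0196, 0.1108]
wrist_force: [-7.3, 10.7, 5.6]
tcp_pos: [0.5233, 0.0195, 0.1109]
wrist_force: [-7.8, 12.5, 6.2]
```

```bash
python3 -m pendant '[[[-1,0,0],[0,0,0]],[[-1.8,0,0],[0,0,0]],[[-1.8,0,0],[0,0,0]]]'|grep -E "pos|wrist"
python3 -m pendant '[[[0,0,0],[0,0,0]],[[0,0,0],[0,0,0]],[[0,0,0],[0,0,0]],[[0,0,0],[0,0,0]],[[0,0,0],[0,0,0]],[[0,0,0],[0,0,0]],[[0,0,0],[0,0,0]]]' 0.5 | grep -E "pos|wrist|width"
python3 -m pendant '[[[0,0,-10],[0,0,0]],[[0,0,-40],[0,0,0]],[[0,0,-80],[0,0,0]],[[0,0,-130],[0,0,0]],[[-40,0,-130],[0,0,0]],[[-60,0,-130],[0,0,0]],[[-60,0,-130],[0,0,0]],[[-60,0,-130],[0,0,0]],[[-60,0,-130],[0,0,0]]]' | grep -E "pos|wrist"
python3 row.py w15; python3 - <<'E'
from h import *
c=cap('top','t15');f=c['frame']
S=f[225:280,382:442].astype(int); m=((S[:,:,0]>S[:,:,2]+40)).astype('uint8')
n,l,s,ce=cv2.connectedComponentsWithStats(m);print([(s[i],px2w(c,ce[i]+[382,225],.064)) for i in range(1,n) if s[i,4]>20])
E
```

```text
tcp_pos: [0.5232, 0.0198, 0.1108]
wrist_force: [-5.6, 4.2, 3.9]
tcp_pos: [0.5234, 0.0192, 0.1108]
wrist_force: [-0.3, 0.5, 0.9]
gripper_width: 0.496
tcp_pos: [0.514, 0.0779, 0.2408]
wrist_force: [0.4, 0.3, 0.1]
[(99, np.float64(15.7), 23), (115, np.float64(29.2), -33), (116, np.float64(30.1), -39), (117, np.float64(30.9), 31), (118, np.float64(31.8), 24), (125, np.float64(37.8), 28), (133, np.float64(44.8), -30), (155, np.float64(64.5), -27), (201, np.float64(108.3), -25)]
[(114, np.float64(28.3), -24), (115, np.float64(29.2), -38), (116, np.float64(30.0), -29), (117, np.float64(30.9), 31), (123, np.float64(36.1), 26), (154, np.float64(63.6), -24), (155, np.float64(64.5), -50)]
[  0  26  35  11 113] [ 3.2 32.3]
[(array([ 24,  26,  15,   7, 100], dtype=int32), array([ 0.46380055, -0.32781769,  0.064     ]))]
```

```bash
python3 -m pendant '[[[80,0,0],[0,0,0]],[[80,0,0],[0,0,0]],[[80,0,0],[0,0,0]],[[80,0,0],[0,0,0]],[[80,0,0],[0,0,0]]]' | grep -E "pos|wrist"
python3 row.py w16; python3 - <<'E'
from h import *
c=cap('wrist','w17')
print('fixed face foot/top rows',w2px(c,[[*cal(0,-75),.034],[*cal(0,-75),.079],[*cal(0,19),.079]]).round(0).tolist())
g=cv2.cvtColor(c['frame'],cv2.COLOR_RGB2GRAY).astype(int)[:230,285];print([(i,int(g[i+1]-g[i])) for i in range(229) if abs(g[i+1]-g[i])>20])
E
```

```text
tcp_pos: [0.5264, -0.0005, 0.2406]
wrist_force: [0.5, 0.9, -0.4]
[(108, np.float64(-56.0), -23), (110, np.float64(-54.3), 25), (130, np.float64(-37.1), -28), (132, np.float64(-35.4), 32), (158, np.float64(-12.0), -31), (160, np.float64(-10.2), 32), (188, np.float64(16.3), -35), (189, np.float64(17.2), -54), (195, np.float64(23.1), 35), (196, np.float64(24.1), 36), (233, np.float64(61.6), -25)]
[(130, np.float64(-37.1), -29), (132, np.float64(-35.4), 29), (158, np.float64(-12.0), -24), (160, np.float64(-10.2), 28), (188, np.float64(16.2), -31), (189, np.float64(17.2), -63), (195, np.float64(23.1), 35), (196, np.float64(24.0), 37), (204, np.float64(31.9), -30), (233, np.float64(61.6), -30)]
[13  2  8  9 60] [ -0.2 -66.5]
[12 27  8  8 53] [  0.7 -45.9]
[12 52  8  8 52] [  0.6 -23.8]
[11 81  8  8 47] [1.4 3. ]
[  0 121   7  14  86] [13.4 45.2]
[ 28 120   7  15  91] [-14.7  45.1]
fixed face foot/top rows [[281.0, 88.0], [281.0, 80.0], [281.0, 197.0]]
[(31, -34), (41, 30), (45, -23), (46, -34), (51, 30), (52, 32), (75, -32), (76, -39), (77, -23), (81, 26), (82, 39), (91, -35), (92, -22), (98, 25), (99, 38), (109, 23), (117, -23), (122, 23), (143, -25), (147, 23), (188, -51), (189, -36), (195, 40), (196, 26), (205, -29), (209, -21), (210, -49)]
```

The bore spacings (20.6, 22.1 and 26.8 mm) match a snug 22-19-25-28 row within 2 mm of the centre line. The jaw is closed on it, the scraper is on its mat and the chips are in the gutter.

```bash
python3 -c "
from station import r
print(r.finish_job())"
```

```text
the job is handed in; nothing more can be done
None
```

I handed the job in with all three chips found swept into the gutter, the scraper standing on its mat, and all four spacers in a snug row nipped between the closed jaws; the pass/fail verdict was not shown.

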